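# Bed a bronze tube in the V-blocks, slide it to the stop and clamp it

### The arm

A 6-joint arm with a two-finger parallel gripper is mounted at the origin on the work surface. World frame = base frame: x ahead of the robot, y to its left, z up, the work surface at z = 0. Lengths are in m, angles in rad, forces in N, time in s.
With the tool pointing down it reaches from about 0.25 to 0.725 m from the base axis. Payload 4 kg.
Tool frame: the origin (TCP) lies at the very end of the fingers, on their centre line; the grasp point (between the pads) lies 19 mm behind it; x points along the fingers, z is the direction in which the jaws open and shut, and the axes are right-handed (so a half turn about x gives the same grasp; the last joint's range is limited). The gripper opens to 85 mm and grips with 20 to 120 N. Pads are 22 mm wide; open, the fingers measure 114 mm over their backs; the gripper's body (76 mm by 85 mm) begins 54 mm behind the grasp point. The pads swing forward as they close: fully open they stand 13 mm farther back than shut.
Start: joints at [1.237, 0.241, 0.005, 1.335, 0, 1.571], TCP at [0.164, 0.472, 0.231] pointing down, gripper open.
Joint ranges: [-2.72, 2.72], [-1.05, 1.87], [-1.09, 1.28], [-1.99, 2.15], [-1.42, 1.44], [-3.14, 3.14]. Speed limits (rad/s): [2.79, 2.79, 3.14, 3.14, 3.14, 3.14].

### API

Orientations are given as a unit quaternion [x, y, z, w].
In Python, from workcell import bot gives the robot as it stands.
- The arm moves only by the tool apply_moves, never from a script. Its argument "targets" is one flat list of numbers, 7 for each row, row after row: the shift along the tool's x, y, z in units of 25 cm (1.0 is 25 cm), then the turn, a rotation vector about the tool's x, y, z in units of 0.5 rad (1.0 is 0.5 rad), then the opening, from 0 (shut) to 1 (fully open). In form: [tx, ty, tz, wx, wy, wz, claw, tx, ty, tz, wx, wy, wz, claw, ...]. A call has 1 to 12 rows; each row is the pose to reach, as a shift and turn from the pose commanded when the call began, along the tool's axes at that moment; what a row does not reach only later rows make up. A row lasts 1/12 s, in which the tool goes at most 41.7 mm and 7.16 degrees, less where a joint would pass 70% of its speed; a pose out of reach is approached as far as the arm can. A call with a number of a shift or a turn outside -1 to 1 is refused whole. A call with a gripper value outside its range is refused whole. The fingers move at their own pace and stop on an object; the grip force is fixed at half the most. Time passes only in rows, so rows that repeat a pose let the fingers close. It gives the time, the measured TCP pose, the force and the opening at its end, in the units of the state.
- bot.get_obs(): the state, without advancing time (a new reading comes with each control period).
- bot.camera(name): name is "scene" or "top" or "wrist"; returns (picture, depth): 420x560x3 uint8, red, green, blue; 420x560 float32, m along the optical axis (not along the pixel's ray), 0 where there is no reading.
- bot.camera_params(name): a dict with "fx", "fy", "cx", "cy" (pixels), "dist" ([k1, k2, p1, p2, k3] as OpenCV has them; the pictures are not rectified), "T" (4x4, takes a point from camera to world coordinates); the wrist camera has in their place "tool_from_camera" (4x4, takes a point from camera to tool coordinates, whose origin is the TCP and whose axes are the tool frame's). Camera axes: x right, y up, looking along -z (the intrinsics and any distortion apply to the point x, -y, -z); pixel columns grow to the right and rows downward; lengths in m; the calibration is good to about 2 mm. A picture is of the moment at which its call begins: read the wrist's pose just before it. camera_params takes no time and is no camera call.
- bot.job_done(): hands the job in, once; it reports no verdict.
The state is a dict: "clock": time; "joint_pos": joint angles; "joint_vel": joint speeds; "tau": joint torques, N m; "eef_pos": TCP position; "tool_rot": TCP orientation; "ft_force": force on the tool from outside, world axes, zero at the start; "ft_torque": the same for the moment, N m; "grip_width": finger opening in m.
Only numpy, scipy, OpenCV 4.12 (cv2) and the standard library are available. Lean on these libraries where they do the work, as an engineer would, in place of code of your own. Each camera call takes 0.05 s, during which the arm holds its last target.

### The job

Get the bronze tube ready for cross-drilling: take it from the timber rack and lower it gently into the pair of V-blocks, a little short of the work stop, so that it beds in both Vs. Slide it along the Vs until it bears firmly on the stop, pressing no harder than a careful hand would (about ten newtons is right), let go, and push the red toggle handle fully down to clamp it. Leave the steel tube and the other tools where they are.

Things in the scene. Friction and masses are not known exactly. Their poses are not given: they have to be found in the camera images.
- bronze_tube: The workpiece: a round bronze-coloured tube with a dark scribed line near each end, 36 mm outside diameter, 220 mm long, about 0.6 kg (0.45 to 0.75 kg). Origin at its middle, on its axis; its own y runs along the axis (both ends alike).
- steel_tube: Bystander on the same rack: silver steel tube, 36 mm diameter, 190 mm long. Origin at its middle, on its axis (y).
- rack: Fixed timber rack that holds the two tubes side by side, level, along the rack's own y, 104 mm apart, in notches of two battens. Foot 200 (x) x 150 (y) x 8 mm; battens 22 mm thick at y = -60 and +60 mm, tops 38 mm above the table; tube axes 47.5 mm above the table, free to grip between the battens (98 mm). Origin at the middle of the underside.
- fixture: Fixed drilling fixture: dark green base plate 12 mm thick (x -120 to +45, y -165 to +115 mm) with a pair of V-blocks, a toggle clamp on its -x side (robot side) and the work stop at its -y end. Origin on the table, below the V axis, midway between the V-blocks; own y runs along the Vs, away from the stop.
- vblocks: The two steel V-blocks, origin and axes as fixture. Each 60 mm wide (x), 40 mm long, centred at y = -75 and +75 mm (110 mm free between), 90 degree V along y, 40 mm wide at the top; block tops 54 mm above the table. A bedded 36 mm tube has its axis level along y at x = 0, 59.5 mm above the table. Friction 0.5 to 0.7: a sliding tube drags with about its own weight.
- stop: Bracket of the adjustable work stop, origin at the middle of its foot on the base plate, 140 mm from the fixture's origin towards -y. A disc with a black rubber face (38 mm, towards +y, gives 1 mm per 6 N) on a locked rod sits in it, centred on a bedded tube's axis: its face stands 15 to 45 mm from this origin along +y, different each time and NOT measured. A tube bearing on it has its middle 125 to 155 mm from this origin.
- clamp (a joint): Toggle clamp handle, rad: 0 = open (handle standing 1.1 rad above level, leaning to the fixture's -x), 1.13 = shut (level, pointing to -x), where it locks over centre. The arm with its sprung rubber cap follows: open it stands upright clear of the tube, 170 mm above the table; shut it presses the tube with about 10 N. The handle stays where left; push its upper side down with 2 to 6 N.
- clamp_grip (a point): Point on the handle's axis, 75 mm from its pivot: the red grip is a round bar of 18 mm diameter that runs from 39 to 106 mm from the pivot.
- clamp_pivot (a point): The handle's pivot, fixed, 106 mm above the table at x = -102, y = -75 mm of the fixture. The handle swings in the fixture's upright x-z plane about it; its steel shank is 8 mm wide.
- clamp_pad: The rubber cap (17 mm diameter, 11 mm high) at the end of the clamp's spindle, which comes down on top of the tube.
- wrench: Bystander: steel wrench, 170 mm.
- hammer: Bystander: hammer, 260 mm.
- brush: Bystander: brush, 190 mm.
- wax_tin: Bystander: tin with paper label, 72 mm diameter, 85 mm high.
- plaster_bowl: Bystander: green mixing bowl, 110 mm diameter, 60 mm high.
Things that resemble listed ones, but are neither listed nor needed, are in the scene too. Of the things that look like the bronze_tube, the middle-sized one is meant.

How it is judged:
By the outcome, as a careful person would: the job done as asked, in the order asked, and still so for the second after the job is handed in, with the robot touching nothing.
It also fails if it takes over 58 s, if anything falls off the work surface, if the arm or the gripper's body presses on something with over 40 N, if the wrist force passes 120 N, or if a joint passes its speed limit or range.

## Working session

There is one attempt and no reset: what is moved stays moved. The work goes in short steps, Python scripts to look and compute and a tool call to move; the robot and the scene stay as the last step left them, time stands still between calls to the robot, and variables do not carry over. Pictures are saved under pics/ and viewed, and the job is handed in when it is done.

Besides the shell and the picture viewer there is one more tool, called after "Call:" in YAML: its name, and indented under it one key for each argument. apply_moves: Moves the arm, as the interface text tells. Its arguments: {"type":"object","properties":{"targets":{"type":"array"}},"required":["targets"]}

```bash
mkdir -p pics; ls
python3 - <<'E'
from workcell import bot
import cv2,numpy as np
print(bot.get_obs())
for n in ("scene","top"):
    p,d=bot.camera(n); cv2.imwrite(f"pics/{n}0.png",p[:,:,::-1]); np.save(f"{n}0.npy",d)
    print(n,bot.camera_params(n))
    np.save(f"{n}0_rgb.npy",p)
print(bot.camera_params("wrist"))
E
```

```text
pics
{'clock': 0.0, 'joint_pos': array([1.23701007e+00, 2.41416780e-01, 3.74098172e-03, 1.33520093e+00,
       1.19317597e-05, 1.57081715e+00]), 'joint_vel': array([ 0.0010472 , -0.00078219,  0.00115738,  0.0006045 ,  0.00305505,
       -0.00097965]), 'tau': array([-1.98342525e-03, -3.72312570e+01,  2.52410209e+01,  1.68631616e-02,
       -1.41901978e-04, -2.42201429e-05]), 'eef_pos': array([0.16360325, 0.47181533, 0.23041745]), 'tool_rot': array([-0.41040991,  0.57671822,  0.40956382,  0.57551479]), 'ft_force': array([ 0.0557178 , -0.18576153,  0.16292912]), 'ft_torque': array([ 0.00835167, -0.02591808, -0.04216239]), 'grip_width': 0.08581275217979893}
scene {'fx': 519.7614985330246, 'fy': 519.7614985330246, 'cx': 284.3766429910357, 'cy': 205.774717994065, 'dist': array([-0.2008771,  0.       ,  0.       ,  0.       ,  0.       ]), 'T': array([[-0.15317653, -0.85689839,  0.49220128,  1.24117571],
       [ 0.98818064, -0.13584496,  0.07102939,  0.01669203],
       [ 0.00599809,  0.49726381,  0.86757866,  1.32791672],
       [ 0.        ,  0.        ,  0.        ,  1.        ]])}
top 
[... 286 characters left out ...]
 -0.01342437, -0.08508443],
       [-0.01549127,  0.07810988,  0.99682439,  1.37761436],
       [ 0.        ,  0.        ,  0.        ,  1.        ]])}
{'fx': 336.19117525373264, 'fy': 336.19117525373264, 'cx': 280.70310446056766, 'cy': 210.70171220604163, 'dist': array([-0.08413395,  0.        ,  0.        ,  0.        ,  0.        ]), 'tool_from_camera': array([[-5.00898107e-04,  2.71106937e-01, -9.62549104e-01,
        -1.42269460e-01],
       [-4.03926271e-04,  9.62549092e-01,  2.71107143e-01,
         7.06801566e-02],
       [ 9.99999793e-01,  5.24595925e-04, -3.72631804e-04,
        -4.00611514e-04],
       [ 0.00000000e+00,  0.00000000e+00,  0.00000000e+00,
         1.00000000e+00]])}
```

View pics/scene0.png

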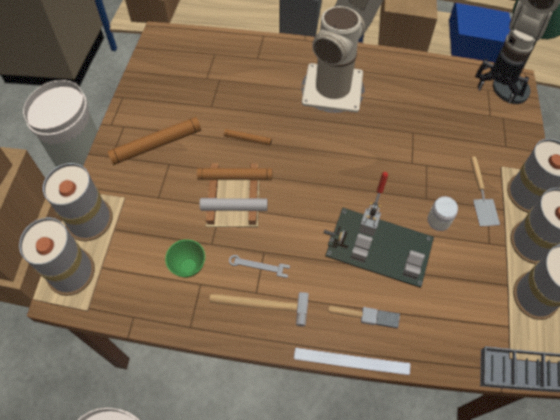

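View pics/top0.png

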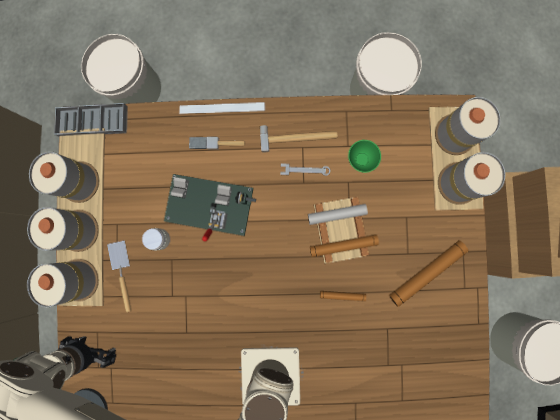

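The bronze look-alikes in the top view are a large tube (428,272), one on the rack (344,246) and a small one (343,296). The middle-sized one is on the rack, beside the silver tube (338,214). I'll check that in close crops.

```bash
cat > h.py <<'E'
import numpy as np,cv2,json
from scipy.spatial.transform import Rotation as R
def ray(P,uv,T=None):
    K=np.array([[P["fx"],0,P["cx"]],[0,P["fy"],P["cy"]],[0,0,1]])
    uv=np.asarray(uv,float).reshape(-1,1,2)
    n=cv2.undistortPoints(uv,K,P["dist"]).reshape(-1,2)
    d=np.c_[n[:,0],-n[:,1],-np.ones(len(n))]
    T=P["T"] if T is None else T
    return T[:3,3],d@T[:3,:3].T
def onz(P,uv,z,T=None):
    o,d=ray(P,uv,T); return o+d*((z-o[2])/d[:,2])[:,None]
def proj(P,X,T=None):
    T=P["T"] if T is None else T
    K=np.array([[P["fx"],0,P["cx"]],[0,P["fy"],P["cy"]],[0,0,1]])
    c=(np.atleast_2d(X)-T[:3,3])@T[:3,:3]; c=c*[1,-1,-1]
    return cv2.projectPoints(c,np.zeros(3),np.zeros(3),K,P["dist"])[0].reshape(-1,2)
def cloud(P,d,T=None):
    v,u=np.nonzero(d>0); o,r=ray(P,np.c_[u,v],T)
    X=np.zeros(d.shape+(3,)); X[v,u]=o+r*d[v,u][:,None]; return X
def toolT(o):
    T=np.eye(4);T[:3,:3]=R.from_quat(o["tool_rot"]).as_matrix();T[:3,3]=o["eef_pos"];return T
E
python3 - <<'E'
import cv2
a=cv2.imread("pics/top0.png");s=cv2.imread("pics/scene0.png")
c=cv2.resize(a[160:310,150:470],(800,375),interpolation=cv2.INTER_CUBIC)
cv2.imwrite("pics/c1.png",c)
c=cv2.resize(s[110:290,180:450],(800,533),interpolation=cv2.INTER_CUBIC)
cv2.imwrite("pics/c2.png",c)
E
```

```text
(no output)
```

View pics/c1.png

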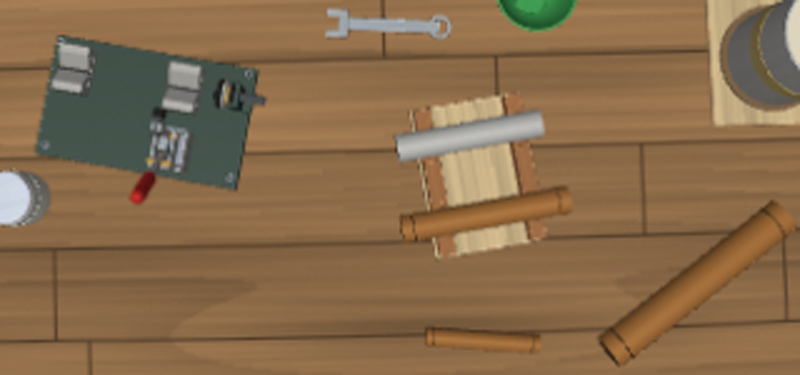

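View pics/c2.png

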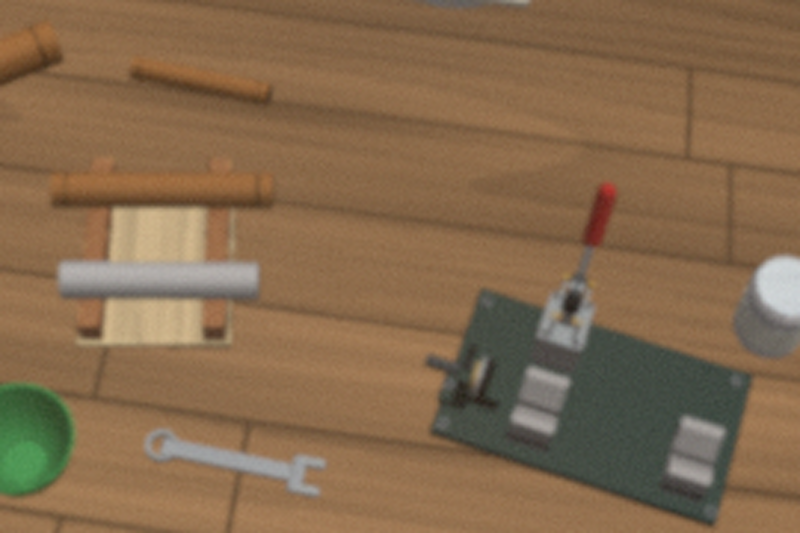

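The crop confirms the rack tube at c1 (485,213), which has a scribed line at each end. It sits beside the silver tube, and the large and small look-alikes are off the rack. Next I'll measure the positions.

```bash
cat > m.py <<'E'
from workcell import bot
from h import *
for n in ("top","scene"):
    P=bot.camera_params(n); p=np.load(n+"0_rgb.npy"); d=np.load(n+"0.npy")
    hsv=cv2.cvtColor(p,cv2.COLOR_RGB2HSV)
    X=cloud(P,d)
    # plate via dark green
    r,g,b=[p[:,:,i].astype(int) for i in range(3)]
    reg=(X[:,:,0]>.2)&(X[:,:,0]<.75)&(X[:,:,1]>-.05)&(X[:,:,1]<.4)&(X[:,:,2]<.03)
    m=((g>r)&(g<110)&(g>=b)&reg).astype(np.uint8)
    m=cv2.morphologyEx(m,cv2.MORPH_OPEN,np.ones((3,3)))
    v,u=np.nonzero(m); W=onz(P,np.c_[u,v],.012)
    rc=cv2.minAreaRect((W[:,:2]*1000).astype(np.float32)); print(n,"plate",rc,cv2.boxPoints(rc).round(1).tolist())
    # tube: height
    reg=(X[:,:,0]>.2)&(X[:,:,0]<.75)&(X[:,:,1]>-.5)&(X[:,:,1]<-.0)&(X[:,:,2]>.043)&(X[:,:,2]<.09)
    sat=hsv[:,:,1]
    for nm,mm in (("bronze",reg&(sat>110)),("steel",reg&(sat<60))):
        mm=cv2.morphologyEx(mm.astype(np.uint8),cv2.MORPH_OPEN,np.ones((2,2)))
        k,l,st,c=cv2.connectedComponentsWithStats(mm)
        for i in range(1,k):
            if st[i,4]<150: continue
            v,u=np.nonzero(l==i); W=onz(P,np.c_[u,v],.0475)
            rc=cv2.minAreaRect((W[:,:2]*1000).astype(np.float32)); print(n,nm,c[i],st[i,4],rc, "medz top",np.percentile(X[v,u,2],95))
    red=(hsv[:,:,1]>150)&(r>110)&(g<60)
    red&=(X[:,:,0]>.2)&(X[:,:,0]<.6)&(X[:,:,1]>-.0)&(X[:,:,1]<.4)
    v,u=np.nonzero(red); print("red",np.c_[u,v].mean(0), X[v,u].mean(0), X[v,u].min(0),X[v,u].max(0))
E
python3 m.py
```

```text
top plate ((577.68603515625, 196.78646850585938), (277.365234375, 162.36102294921875), 78.61795806884766) [[470.70001220703125, 76.9000015258789], [629.9000244140625, 44.79999923706055], [684.5999755859375, 316.70001220703125], [525.5, 348.79998779296875]]
top bronze [345.35075653 246.03163686] 727 ((426.82196044921875, -252.40501403808594), (36.10349655151367, 221.58810424804688), 8.442771911621094) medz top 0.0672188283263268
top bronze [408.76642336 291.99270073] 274 ((271.97845458984375, -458.3824768066406), (35.274314880371094, 116.843017578125), 30.977886199951172) medz top 0.051671221080980434
top steel [338.28481013 215.04746835] 632 ((527.1532592773438, -235.146728515625), (34.80817413330078, 192.7724609375), 8.710864067077637) medz top 0.06726470527778544
red [204.5 237.5] [0.46329993 0.17191229 0.1891136 ] [ 0.45586348  0.1626021  -0.0017477 ] [0.48267285 0.22175668 0.20371324]
scene plate ((580.8606567382812, 196.3656463623047), (273.6556396484375, 160.82188415527344), 78.31059265136719) [[474.3999938964844, 78.69999694824219], [631.9000244140625, 46.099998474121094], [687.2999877929688, 314.1000061035156], [529.7999877929688, 346.6000061035156]]
scene bronze [182.80645161 126.45967742] 248 ((283.0900573730469, -449.422607421875), (36.86973571777344, 110.37259674072266), 34.377471923828125) medz top 0.053654431958677536
scene bronze [235.25501771 174.24911452] 847 ((432.71099853515625, -250.14920043945312), (38.86876678466797, 222.64895629882812), 8.86867618560791) medz top 0.06893706274692217
scene steel [234.18656716 204.67039801] 804 ((534.4833984375, -229.7071533203125), (39.391815185546875, 192.59226989746094), 8.978723526000977) medz top 0.06876583073470008
red [383.25       181.61666667] [0.47665541 0.16924135 0.18016819] [0.46299708 0.16267464 0.14744755] [0.49177438 0.17499257 0.20511318]
```

```bash
cat > plan.py <<'E'
import sys
from workcell import bot
from h import *
def down(yaw):  # tool x down, tool y along (−sin yaw, cos yaw)
    X=np.array([0,0,-1.]);Y=np.array([-np.sin(yaw),np.cos(yaw),0]);return np.c_[X,Y,np.cross(X,Y)]
def plan(pos,yaw,T=None):
    o=bot.get_obs(); T=toolT(o)
    s=T[:3,:3].T@(np.array(pos)-T[:3,3])/.25
    w=R.from_matrix(T[:3,:3].T@down(yaw)).as_rotvec()/.5
    print("shift",s.round(4),"turn",w.round(4),"rows", max(np.linalg.norm(s)*.25/.0417,np.degrees(np.linalg.norm(w)*.5)/7.16).round(1))
def st():
    o=bot.get_obs();T=toolT(o)
    print("t",round(o["clock"],2),"pos",o["eef_pos"].round(4),"y-axis",T[:3,1].round(4),"x",T[:3,0].round(4),"F",o["ft_force"].round(2),"M",o["ft_torque"].round(2),"grip",round(o["grip_width"],4),"j",o["joint_pos"].round(2))
E
python3 -c "
from plan import *
st()
plan([.43,-.25,.23],np.radians(8.7))
plan([.43,-.25,.23],np.radians(188.7))"
```

```text
t 0.1 pos [0.1636 0.4719 0.2305] y-axis [-0.9448  0.3276  0.    ] x [-6.0e-04 -1.8e-03 -1.0e+00] F [-0.08 -0.4  -0.39] M [0.01 0.04 0.02] grip 0.0853 j [1.24 0.24 0.   1.34 0.   1.57]
shift [ 0.0065 -1.9528 -2.379 ] turn [ 2.1703e+00 -3.4000e-03  2.0000e-03] rows 18.5
shift [ 0.0065 -1.9528 -2.379 ] turn [-4.1129e+00 -2.3000e-03 -3.9000e-03] rows 18.5
```

```bash
python3 -c "
from plan import *
plan([.60,.20,.27],np.radians(-11.5))"
```

```text
shift [-0.1572 -2.0054 -0.4559] turn [ 2.8754e+00 -3.1000e-03  2.7000e-03] rows 12.4
```

Call:
apply_moves:
  targets: [-0.08,-0.98,-0.22,0.98,0,0,1,-0.08,-0.98,-0.22,0.98,0,0,1,-0.08,-0.98,-0.22,0.98,0,0,1,-0.08,-0.98,-0.22,0.98,0,0,1,-0.08,-0.98,-0.22,0.98,0,0,1,-0.08,-0.98,-0.22,0.98,0,0,1,-0.08,-0.98,-0.22,0.98,0,0,1]

```text
clock: 0.68
eef_pos: [0.3826, 0.3364, 0.2513]
tool_rot: [-0.256, 0.659, 0.254, 0.66]
ft_force: [-0.5, -0.1, 0.6]
grip_width: 0.0851
```

```bash
python3 -c "
from plan import *
st();plan([.60,.20,.27],np.radians(-11.5))"
```

```text
t 0.68 pos [0.3826 0.3364 0.2513] y-axis [-0.6733  0.7393 -0.003 ] x [ 0.0029 -0.0014 -1.    ] F [-0.49 -0.07  0.62] M [0.01 0.04 0.04] grip 0.0851 j [ 0.72  0.25  0.07  1.39 -0.    1.56]
shift [-0.0715 -0.9893  0.2756] turn [1.8789 0.0049 0.0044] rows 7.5
```

Call:
apply_moves:
  targets: [-0.07,-0.98,0.28,0.94,0,0,1,-0.07,-0.98,0.28,0.94,0,0,1,-0.07,-0.98,0.28,0.94,0,0,1,-0.07,-0.98,0.28,0.94,0,0,1,-0.07,-0.98,0.28,0.94,0,0,1]

```text
clock: 1.1
eef_pos: [0.5559, 0.2314, 0.2652]
tool_rot: [-0.097, 0.701, 0.097, 0.7]
ft_force: [0.3, 0.7, 0.2]
grip_width: 0.0858
```

```bash
python3 -c "
from plan import *
st();plan([.60,.20,.27],np.radians(-11.5))"
```

```text
t 1.1 pos [0.5559 0.2314 0.2652] y-axis [-2.707e-01  9.627e-01  2.000e-04] x [-1.e-03 -1.e-04 -1.e+00] F [0.26 0.69 0.21] M [0.03 0.01 0.02] grip 0.0858 j [0.39 0.44 0.38 1.51 0.   1.69]
shift [-0.0193 -0.1687  0.136 ] turn [ 9.497e-01 -2.000e-03  1.000e-04] rows 3.8
```

Call:
apply_moves:
  targets: [-0.02,-0.17,0.14,0.94,0,0,1,-0.02,-0.17,0.14,0.94,0,0,1,-0.02,-0.17,0.14,0.94,0,0,1,-0.02,-0.17,0.14,0.94,0,0,1,-0.02,-0.17,0.14,0.94,0,0,1]

```text
clock: 1.52
eef_pos: [0.6002, 0.2007, 0.2694]
tool_rot: [0.069, 0.704, -0.069, 0.703]
ft_force: [0.2, 0.3, 0.7]
grip_width: 0.0856
```

```bash
cat > snap.py <<'E'
import sys
from plan import *
n=sys.argv[1]; o=bot.get_obs(); P=bot.camera_params("wrist"); T=toolT(o)@P["tool_from_camera"]
p,d=bot.camera("wrist"); cv2.imwrite(f"pics/{n}.png",p[:,:,::-1]); np.savez(n+".npz",p=p,d=d,T=T,t=toolT(o)); st()
E
python3 snap.py w1
```

```text
t 1.57 pos [0.6    0.2011 0.2697] y-axis [ 1.900e-01  9.818e-01 -7.000e-04] x [-1.7e-03 -4.0e-04 -1.0e+00] F [ 0.49 -0.09  0.5 ] M [-0.04  0.01 -0.02] grip 0.0856 j [0.32 0.51 0.5  1.56 0.   2.09]
```

View pics/w1.png

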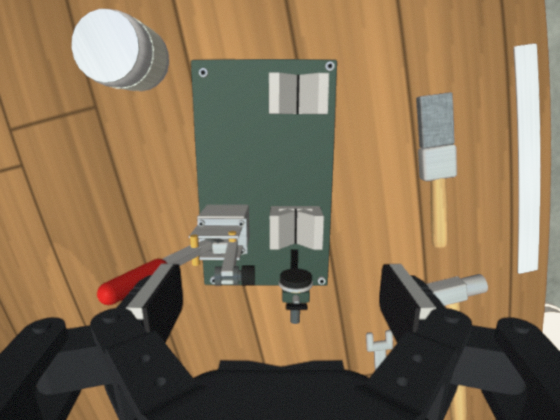

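The wrist view shows the plate, V-blocks at (298,92) and (297,228), the stop disc at (295,280) and the red grip at (133,283). Now I'll measure these.

```bash
cat > m2.py <<'E'
from plan import *
import sys
n=sys.argv[1]
P=bot.camera_params("wrist"); z=np.load(n+".npz"); p,d,T=z["p"],z["d"],z["T"]
X=cloud(P,d,T)
r,g,b=[p[:,:,i].astype(int) for i in range(3)]
m=((g>r+3)&(g<110)&(X[:,:,2]<.03)&(X[:,:,2]>0.002)).astype(np.uint8)
m=cv2.morphologyEx(m,cv2.MORPH_OPEN,np.ones((3,3)))
k,l,s,c=cv2.connectedComponentsWithStats(m); i=1+np.argmax(s[1:,4]); v,u=np.nonzero(l==i)
W=onz(P,np.c_[u,v],.012,T); rc=cv2.minAreaRect((W[:,:2]*1000).astype(np.float32)); print("plate",rc)
L=max(rc[1]);bp=cv2.boxPoints(rc)
# long axis dir
e=[bp[1]-bp[0],bp[2]-bp[1]]; e=max(e,key=np.linalg.norm); e=e/np.linalg.norm(e); e*=np.sign(e[1])
ex=np.array([e[1],-e[0]]); print("yaw",np.degrees(np.arctan2(-e[0],e[1])))
O=np.array(rc[0])+37.5*ex+25*e; print("origin from plate",O)
# V blocks tops
zt=X[:,:,2]; Q=(X[:,:,:2]*1000-O)
fx=Q@ex; fy=Q@e
gray=(abs(r-g)<25)&(r>90)
for yc in (75,-75):
    mm=(zt>.030)&(zt<.062)&(abs(fx)<45)&(abs(fy-yc)<32)&gray
    v,u=np.nonzero(mm)
    W=onz(P,np.c_[u,v],.054,T)[:,:2]*1000-O
    print("vb",yc,"x",np.percentile(W@ex,[1,99]).round(1),"y",np.percentile(W@e,[1,99]).round(1),"z",np.percentile(zt[v,u],[5,50,95]).round(4))
    # depth: V symmetric centre via valley fit
    fxx=fx[v,u];zz=zt[v,u]; 
    best=min(np.arange(-8,8,.25),key=lambda c:np.std((zz-.059+.0+0)[abs(fxx-c)<16]*1000-abs(fxx-c)[abs(fxx-c)<16]))
    print(" valley x",best, "offset z", np.mean((zz*1000-abs(fxx-best))[abs(fxx-best)<16]))
# stop disc
mm=(zt>.06)&(abs(fx)<25)&(fy<-75)&(fy>-150)
v,u=np.nonzero(mm); print("stop pts",len(v),"fy",np.percentile(fy[v,u],[1,5,50,95,99]).round(1),"fx",np.percentile(fx[v,u],[1,50,99]).round(1),"zmax",zt[v,u].max())
for z0 in range(40,84,4):
    s=(abs(zt*1000-z0)<2)&(abs(fx)<20)&(fy<-90)&(fy>-150)
    if s.sum()>3: print(z0,s.sum(),"fy max",np.percentile(fy[s],[50,90,98]).round(1))
red=(r>120)&(g<60)&(b<60)&(X[:,:,2]>.08); v,u=np.nonzero(red); print("red fx",np.percentile(fx[v,u],[1,50,99]),"fy",np.percentile(fy[v,u],[1,50,99]),"z",np.percentile(zt[v,u],[1,50,99]))
E
python3 m2.py w1
```

```text
plate ((577.128662109375, 198.31594848632812), (276.22381591796875, 162.25791931152344), 78.8118667602539)
yaw -11.188129
origin from plate [618.7667675  215.56466627]
vb 75 x [-29.6  29.7] y [54.  93.3] z [0.0363 0.0496 0.0545]
 valley x 0.0 offset z 33.53447860207224
vb -75 x [-29.9  28.5] y [-94.7 -49.6] z [0.0355 0.048  0.0543]
 valley x -1.0 offset z 33.005830965179506
stop pts 898 fy [-149.6 -148.5 -135.2 -125.6 -125.2] fx [-18.6  -1.   16.8] zmax 0.09600545553873391
40 36 fy max [-94.  -90.9 -90.3]
44 53 fy max [-94.8 -91.2 -90.2]
48 78 fy max [-95.7 -91.1 -90.3]
52 72 fy max [-125.4  -91.7  -90.2]
56 48 fy max [-125.7 -125.4 -125.1]
60 55 fy max [-125.8 -125.2 -124.9]
64 75 fy max [-125.9 -125.4 -124.9]
68 104 fy max [-127.2 -125.5 -125.1]
72 277 fy max [-142.8 -126.1 -125.4]
76 196 fy max [-131.2 -125.9 -125.6]
80 60 fy max [-135.1 -128.9 -127.3]
red fx [-150.84992817 -137.24167155 -120.83961381] fy [-79.89487708 -69.44321631 -65.95943301] z [0.14988743 0.18754445 0.20146426]
```

```bash
python3 -c "
import cv2
a=cv2.imread('pics/w1.png')[190:300,180:350];cv2.imwrite('pics/c3.png',cv2.resize(a,(800,518),interpolation=cv2.INTER_CUBIC))"
```

```text
(no output)
```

View pics/c3.png

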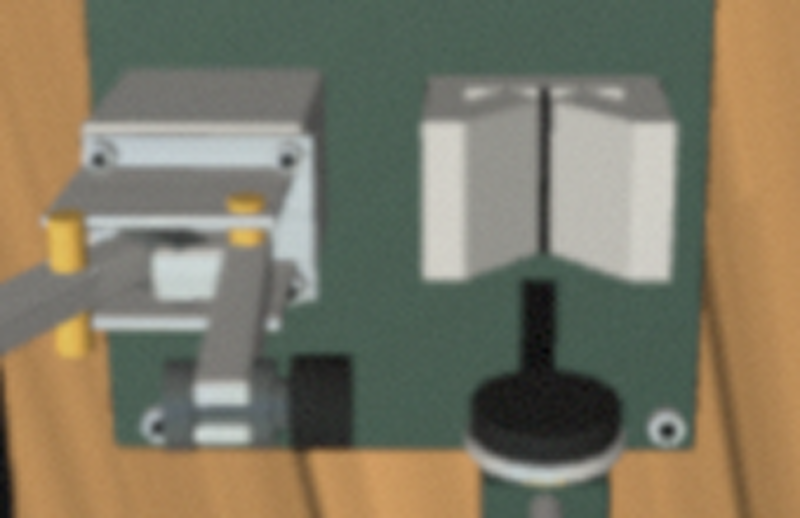

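The stop face is about 125 mm from the fixture origin along -y, so the tube will bear with its middle at about y = -14. Now to the rack.

```bash
python3 -c "
from plan import *
plan([.43,-.235,.25],np.radians(8.8))"
```

```text
shift [ 0.0806 -1.8416 -0.3359] turn [-0.6895 -0.0033  0.0009] rows 11.2
```

Call:
apply_moves:
  targets: [0.04,-0.94,-0.17,-0.35,0,0,1,0.04,-0.94,-0.17,-0.35,0,0,1,0.04,-0.94,-0.17,-0.35,0,0,1,0.04,-0.94,-0.17,-0.35,0,0,1,0.04,-0.94,-0.17,-0.35,0,0,1,0.04,-0.94,-0.17,-0.35,0,0,1]

```text
clock: 2.07
eef_pos: [0.5114, -0.0233, 0.2606]
tool_rot: [0.005, 0.707, -0.006, 0.707]
ft_force: [0.7, 0.1, -0.5]
grip_width: 0.0854
```

```bash
python3 -c "
from plan import *
st();plan([.43,-.235,.25],np.radians(8.8))"
```

```text
t 2.07 pos [ 0.5114 -0.0233  0.2606] y-axis [ 1.550e-02  9.999e-01 -8.000e-04] x [-7.e-04 -7.e-04 -1.e+00] F [ 0.68  0.12 -0.48] M [-0.05 -0.02 -0.02] grip 0.0854 j [-0.05  0.25  0.1   1.42 -0.    1.54]
shift [ 0.043  -0.8518 -0.3124] turn [-0.3382 -0.0014  0.0014] rows 5.4
```

Call:
apply_moves:
  targets: [0.04,-0.84,-0.31,-0.34,0,0,1,0.04,-0.84,-0.31,-0.34,0,0,1,0.04,-0.84,-0.31,-0.34,0,0,1,0.04,-0.84,-0.31,-0.34,0,0,1,0.04,-0.84,-0.31,-0.34,0,0,1,0.04,-0.84,-0.31,-0.34,0,0,1,0.04,-0.84,-0.31,-0.34,0,0,1]

```text
clock: 2.65
eef_pos: [0.4303, -0.2329, 0.2504]
tool_rot: [-0.053, 0.705, 0.052, 0.705]
ft_force: [0.8, 0.2, 0.4]
grip_width: 0.0859
```

```bash
python3 snap.py w2
cat > m3.py <<'E'
from plan import *
import sys
n=sys.argv[1]; za=float(sys.argv[2])
P=bot.camera_params("wrist"); z=np.load(n+".npz"); p,d,T=z["p"],z["d"],z["T"]
X=cloud(P,d,T); hsv=cv2.cvtColor(p,cv2.COLOR_RGB2HSV)
for nm,m in (("bronze",hsv[:,:,1]>100),("steel",hsv[:,:,1]<50)):
    m=(m&(X[:,:,2]>za-.003)&(X[:,:,2]<za+.025)&(np.hypot(X[:,:,0]-.47,X[:,:,1]+.25)<.3)).astype(np.uint8)
    m=cv2.morphologyEx(m,cv2.MORPH_OPEN,np.ones((5,5)))
    k,l,s,c=cv2.connectedComponentsWithStats(m)
    for i in range(1,k):
        if s[i,4]<1200: continue
        v,u=np.nonzero(l==i); q=X[v,u]; W=onz(P,np.c_[u,v],za,T)
        print(nm,c[i],s[i,4],cv2.minAreaRect((W[:,:2]*1000).astype(np.float32)),"ztop",np.percentile(q[:,2],98).round(4),
          "topline", q[q[:,2]>np.percentile(q[:,2],70)].mean(0).round(4))
E
python3 m3.py w2 .0475
```

```text
t 2.7 pos [ 0.4312 -0.2311  0.2504] y-axis [-1.500e-01  9.887e-01  4.000e-04] x [-3.e-04  3.e-04 -1.e+00] F [ 0.8  -0.14  0.01] M [ 0.03  0.03 -0.04] grip 0.085 j [-0.49  0.21  0.02  1.38  0.    0.93]
bronze [278.12256149 191.9700311 ] 7074 ((428.65240478515625, -254.34112548828125), (36.10475540161133, 229.52491760253906), 8.604619979858398) ztop 0.0658 topline [ 0.4264 -0.239   0.0649]
steel [376.63750637 190.45846781] 5887 ((531.5828247070312, -235.57164001464844), (36.54187774658203, 198.3846893310547), 8.640511512756348) ztop 0.0658 topline [ 0.5289 -0.223   0.0649]
```

View pics/w2.png

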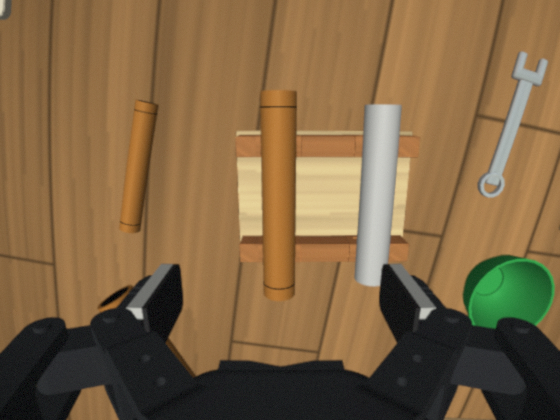

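The wrist view shows the bronze tube at (278,192), with scribed lines near both ends and free on either side, and the steel tube at (377,190). I'll move over its middle and descend.

```bash
python3 -c "
from plan import *
plan([.4277,-.2497,.10],np.radians(8.6))"
```

```text
shift [ 0.6017 -0.0717 -0.0248] turn [ 0.0009 -0.0005 -0.0008] rows 3.6
```

Call:
apply_moves:
  targets: [0.3,-0.072,-0.025,0,0,0,1,0.6,-0.072,-0.025,0,0,0,1,0.6,-0.072,-0.025,0,0,0,1,0.6,-0.072,-0.025,0,0,0,1,0.6,-0.072,-0.025,0,0,0,1,0.6,-0.072,-0.025,0,0,0,1]

```text
clock: 3.2
eef_pos: [0.4282, -0.2468, 0.0998]
tool_rot: [-0.054, 0.706, 0.056, 0.704]
ft_force: [-0.2, -0.4, -0.2]
grip_width: 0.0856
```

```bash
python3 -c "
from plan import *
st();plan([.4277,-.2497,.029],np.radians(8.6))"
```

```text
t 3.2 pos [ 0.4282 -0.2468  0.0998] y-axis [-0.1544  0.988   0.0027] x [-0.0031  0.0023 -1.    ] F [-0.16 -0.37 -0.17] M [-0.01 -0.02  0.07] grip 0.0856 j [-0.52  0.33 -0.23  1.01  0.    0.89]
shift [ 0.2831 -0.0118 -0.0032] turn [ 0.0098 -0.0054 -0.0054] rows 1.7
```

Call:
apply_moves:
  targets: [0.14,-0.006,0,0,0,0,1,0.22,-0.008,0,0,0,0,1,0.28,-0.008,0,0,0,0,1,0.28,-0.008,0,0,0,0,1,0.28,-0.008,0,0,0,0,1]

```text
clock: 3.62
eef_pos: [0.4307, -0.2508, 0.0324]
tool_rot: [-0.055, 0.704, 0.054, 0.706]
ft_force: [-0.3, 0.6, 1.3]
grip_width: 0.0854
```

```bash
python3 -c "
from plan import *
st();plan([.4277,-.2497,.0285],np.radians(8.6))"
```

```text
t 3.62 pos [ 0.4307 -0.2508  0.0324] y-axis [-0.153   0.9882 -0.0014] x [ 0.0023 -0.0011 -1.    ] F [-0.34  0.55  1.28] M [ 0.01  0.01 -0.01] grip 0.0854 j [-0.53  0.42 -0.31  0.84  0.    0.89]
shift [ 0.0156  0.0062 -0.0113] turn [0.0071 0.0041 0.0028] rows 0.1
```

Call:
apply_moves:
  targets: [0.012,0,-0.008,0,0,0,1,0.012,0,-0.008,0,0,0,1]

```text
clock: 3.78
eef_pos: [0.4284, -0.2516, 0.0294]
tool_rot: [-0.055, 0.704, 0.053, 0.706]
ft_force: [-0.8, 0.1, 0.2]
grip_width: 0.0855
```

```bash
python3 -c "
from plan import *
st()"; python3 snap.py w3; python3 m3.py w3 .0475
```

```text
t 3.78 pos [ 0.4284 -0.2516  0.0294] y-axis [-0.152   0.9884 -0.0023] x [ 0.003  -0.0018 -1.    ] F [-0.85  0.13  0.21] M [ 0.02  0.01 -0.01] grip 0.0855 j [-0.53  0.42 -0.32  0.83 -0.    0.89]
t 3.83 pos [ 0.4282 -0.2515  0.0292] y-axis [-0.1518  0.9884 -0.0018] x [ 0.0025 -0.0015 -1.    ] F [-0.58  0.18 -0.02] M [0.01 0.01 0.04] grip 0.0854 j [-0.53  0.42 -0.32  0.83  0.    0.89]
bronze [286.52311634 172.77334925] 34348 ((423.32598876953125, -216.52267456054688), (36.4797477722168, 145.4483184814453), 8.652710914611816) ztop 0.0658 topline [ 0.4211 -0.2027  0.065 ]
steel [529.30521299 199.88114388] 16785 ((517.3082275390625, -205.15769958496094), (41.11360549926758, 134.24639892578125), 21.74150276184082) ztop 0.0651 topline [ 0.5211 -0.2157  0.0629]
```

View pics/w3.png

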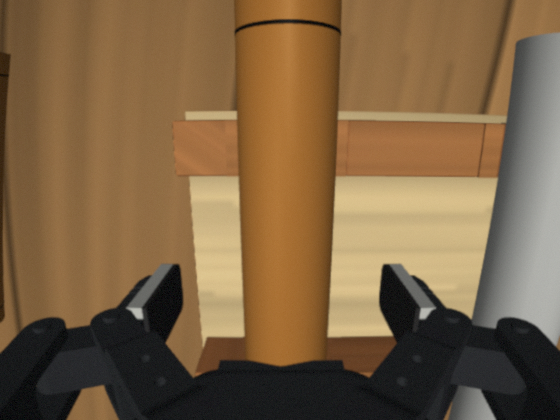

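The tube is centred between the fingers, so I'll close.

Call:
apply_moves:
  targets: [0,0,0,0,0,0,0.6,0,0,0,0,0,0,0.4,0,0,0,0,0,0,0,0,0,0,0,0,0,0,0,0,0,0,0,0,0,0,0,0,0,0,0,0,0,0,0,0,0,0,0,0,0,0,0,0,0,0]

```text
clock: 4.5
eef_pos: [0.4305, -0.2509, 0.0289]
tool_rot: [-0.054, 0.703, 0.054, 0.707]
ft_force: [5.8, 3.9, 2.1]
grip_width: 0.0343
```

```bash
python3 -c "
from plan import *
st()"
```

```text
t 4.5 pos [ 0.4305 -0.2509  0.0289] y-axis [-1.527e-01  9.883e-01 -3.000e-04] x [ 6.9e-03  7.0e-04 -1.0e+00] F [5.85 3.86 2.08] M [ 0.62 -1.13 -0.01] grip 0.0343 j [-0.53  0.42 -0.32  0.83  0.    0.89]
```

Call:
apply_moves:
  targets: [-0.05,0,0,0,0,0,0,-0.13,0,0,0,0,0,0,-0.25,0,0,0,0,0,0,-0.4,0,0,0,0,0,0,-0.55,0,0,0,0,0,0,-0.7,0,0,0,0,0,0,-0.82,0,0,0,0,0,0,-0.9,0,0,0,0,0,0,-0.92,0,0,0,0,0,0,-0.92,0,0,0,0,0,0]

```text
clock: 5.33
eef_pos: [0.4272, -0.2512, 0.2577]
tool_rot: [-0.054, 0.705, 0.054, 0.705]
ft_force: [0.1, 0.2, -7.9]
grip_width: 0.0345
```

```bash
python3 snap.py w4;  python3 -c "
from plan import *
plan([.60,.10,.26],np.radians(-11.45))"
```

```text
t 5.38 pos [ 0.4264 -0.2507  0.256 ] y-axis [-0.1513  0.9885  0.0016] x [-0.0022  0.0013 -1.    ] F [ 0.43  0.99 -6.98] M [ 0.04 -0.01  0.02] grip 0.0347 j [-0.53  0.22  0.05  1.4  -0.    0.89]
shift [-0.0158  1.2816  0.8987] turn [ 0.7035 -0.0046 -0.0025] rows 9.4
```

View pics/w4.png

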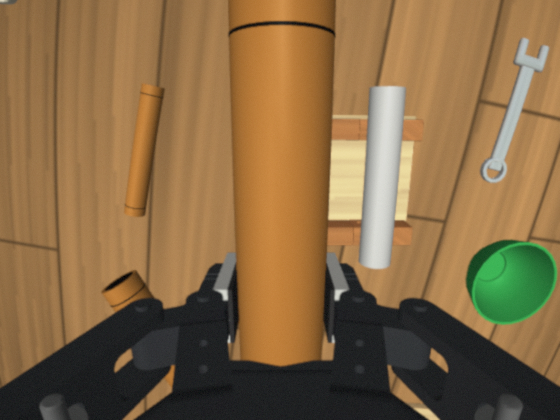

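The tube is held (scribed line at row 27, steel tube undisturbed), and the load is about 7 N and balanced. Next, carry it over.

Call:
apply_moves:
  targets: [-0.02,0.1,0.07,0.05,0,0,0,-0.02,0.25,0.18,0.14,0,0,0,-0.02,0.4,0.28,0.22,0,0,0,-0.02,0.55,0.39,0.31,0,0,0,-0.02,0.7,0.49,0.4,0,0,0,-0.02,0.82,0.58,0.5,0,0,0,-0.02,0.9,0.64,0.6,0,0,0,-0.02,0.93,0.66,0.68,0,0,0,-0.02,0.93,0.66,0.7,0,0,0]

```text
clock: 6.13
eef_pos: [0.5544, 0.0072, 0.2581]
tool_rot: [0.069, 0.706, -0.068, 0.701]
ft_force: [0.1, -0.7, -7.3]
grip_width: 0.0344
```

```bash
python3 -c "
from plan import *
st()
y=np.radians(-11.45);e=np.array([-np.sin(y),np.cos(y)])
p=np.array([.6181,.2150])-.004*e;print(p)
plan([p[0],p[1],.22],y)"
```

```text
t 6.13 pos [0.5544 0.0072 0.2581] y-axis [ 1.928e-01  9.812e-01 -6.000e-04] x [-7.1e-03  8.0e-04 -1.0e+00] F [ 0.09 -0.67 -7.29] M [-0.06 -0.01  0.05] grip 0.0344 j [0.01 0.35 0.22 1.45 0.   1.78]
[0.61730595 0.21107961]
shift [0.1513 0.849  0.0907] turn [ 0.0116 -0.0143  0.0012] rows 5.2
```

Call:
apply_moves:
  targets: [0,0.14,0.02,0,0,0,0,0,0.3,0.03,0.01,0,0,0,0,0.45,0.05,0.01,0,0,0,0,0.6,0.06,0.01,0,0,0,0,0.73,0.08,0.01,0,0,0,0,0.82,0.09,0.01,0,0,0,0,0.85,0.09,0.01,0,0,0,0,0.85,0.09,0.01,0,0,0]

```text
clock: 6.8
eef_pos: [0.6178, 0.2087, 0.2586]
tool_rot: [0.07, 0.706, -0.072, 0.702]
ft_force: [-0.5, -0.7, -7.4]
grip_width: 0.0345
```

```bash
python3 snap.py w5; python3 -c "
from plan import *
y=np.radians(-11.45)
plan([.6173,.2111,.12],y)"
```

```text
t 6.85 pos [0.6178 0.207  0.2594] y-axis [ 0.2008  0.9796 -0.0039] x [-0.0054 -0.0029 -1.    ] F [-0.63 -0.47 -6.51] M [-0.06 -0.04 -0.01] grip 0.0343 j [ 0.32  0.56  0.56  1.57 -0.    2.1 ]
shift [ 0.5574  0.0177 -0.0026] turn [-0.0046 -0.0094  0.0077] rows 3.3
```

View pics/w5.png

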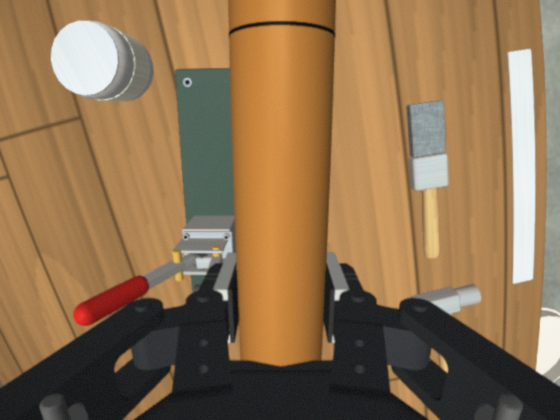

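```bash
python3 -c "
from plan import *
P=bot.camera_params('wrist'); z=np.load('w1.npz'); d,T=z['d'],z['T']
X=cloud(P,d,T)
y=np.radians(-11.45);e=np.array([-np.sin(y),np.cos(y)]);ex=np.array([e[1],-e[0]])
Q=X[:,:,:2]-np.array([.6181,.2150]);fx=Q@ex*1000;fy=Q@e*1000;zz=X[:,:,2]*1000
u,v=np.meshgrid(range(560),range(420))
m0=(u>180)&(u<260)&(v<262+40)&(v<285)
for a,b in ((95,110),(110,130),(130,150),(150,165),(165,180),(180,210)):
    m=m0&(zz>a)&(zz<b)&(d>0)
    if m.sum()>5: print(a,b,m.sum(),np.percentile(fx[m],[1,50,99]).round(),np.percentile(fy[m],[1,50,99]).round())
"
```

```text
95 110 884 [-107.  -84.  -60.] [-89. -71. -60.]
110 130 349 [-111. -100.  -58.] [-88. -72. -63.]
130 150 143 [-108.  -63.  -58.] [-79. -70. -69.]
150 165 402 [-70. -58. -38.] [-81. -70. -67.]
165 180 365 [-70. -52. -38.] [-80. -74. -69.]
```

Call:
apply_moves:
  targets: [0.12,0.018,0,0,0,0,0,0.26,0.018,0,0,0,0,0,0.4,0.018,0,0,0,0,0,0.52,0.018,0,0,0,0,0,0.6,0.018,0,0,0,0,0,0.66,0.018,0,0,0,0,0,0.7,0.018,0,0,0,0,0,0.72,0.018,0,0,0,0,0,0.72,0.018,0,0,0,0,0]

```text
clock: 7.6
eef_pos: [0.6188, 0.2103, 0.0813]
tool_rot: [0.072, 0.704, -0.073, 0.703]
ft_force: [0.7, -0.2, -7.0]
grip_width: 0.0344
```

```bash
python3 snap.py w6; python3 -c "
from plan import *
y=np.radians(-11.45)
plan([.6173,.2111,.041],y)
p,d=bot.camera('top'); cv2.imwrite('pics/t6.png',cv2.resize(p[150:260,140:280,::-1],(763,600),interpolation=cv2.INTER_CUBIC))"
```

```text
t 7.65 pos [0.6197 0.211  0.0827] y-axis [ 2.028e-01  9.792e-01 -5.000e-04] x [-4.e-04 -4.e-04 -1.e+00] F [ 0.63 -0.1  -6.11] M [ 0.01 -0.01  0.01] grip 0.0345 j [ 0.33  0.64  0.22  1.16 -0.    2.1 ]
shift [ 0.1668 -0.0014 -0.0094] turn [-0.0088 -0.0006  0.0009] rows 1.0
```

View pics/w6.png

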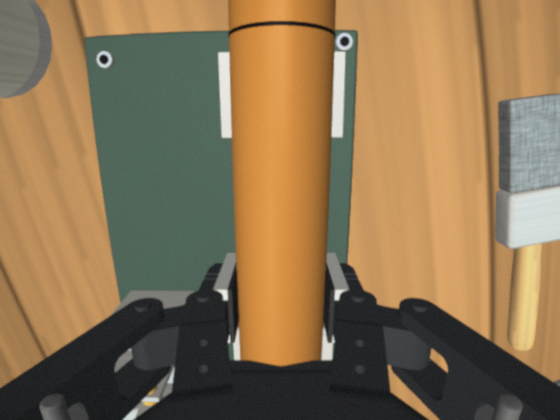

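View pics/t6.png

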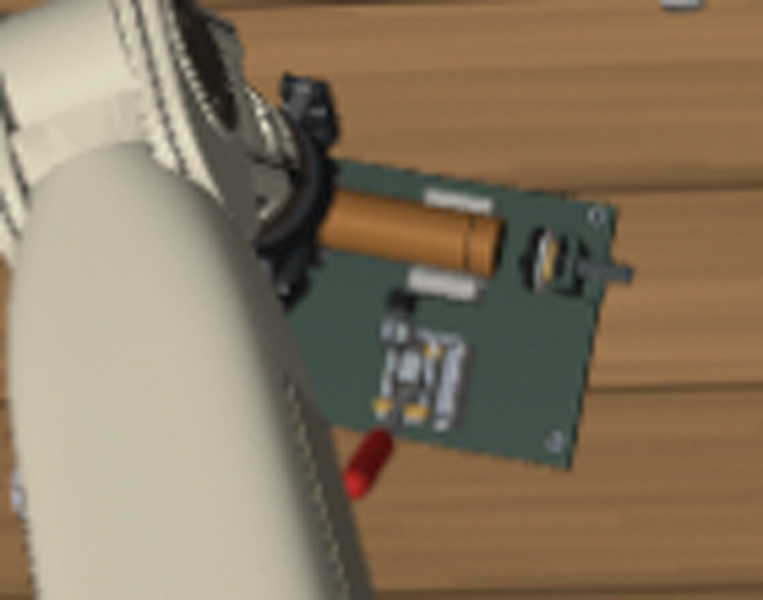

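The tube is aligned over the Vs: in the wrist view it is at column 283 and the block spans 219–344. The top view shows a clear gap to the stop. I'll lower it gently.

Call:
apply_moves:
  targets: [0.03,0,-0.003,0,0,0,0,0.06,0,-0.003,0,0,0,0,0.09,0,-0.003,0,0,0,0,0.11,0,-0.003,0,0,0,0,0.13,0,-0.003,0,0,0,0,0.14,0,-0.003,0,0,0,0,0.14,0,-0.003,0,0,0,0,0.14,0,-0.003,0,0,0,0]

```text
clock: 8.37
eef_pos: [0.6189, 0.2123, 0.0473]
tool_rot: [0.072, 0.704, -0.072, 0.703]
ft_force: [-0.4, -0.1, -6.7]
grip_width: 0.0346
```

```bash
python3 -c "
from plan import *
st();plan([.6173,.2111,.041],np.radians(-11.45))"
```

```text
t 8.37 pos [0.6189 0.2123 0.0473] y-axis [ 2.015e-01  9.795e-01 -3.000e-04] x [-3.e-04 -2.e-04 -1.e+00] F [-0.44 -0.1  -6.69] M [ 0.04  0.02 -0.05] grip 0.0346 j [ 0.33  0.67  0.18  1.08 -0.    2.1 ]
shift [ 0.0254 -0.0058 -0.0054] turn [-0.0061 -0.0006  0.0005] rows 0.2
```

Step down 1 mm per two rows.

Call:
apply_moves:
  targets: [0.004,0,0,0,0,0,0,0.008,0,0,0,0,0,0,0.012,0,0,0,0,0,0,0.016,0,0,0,0,0,0,0.016,0,0,0,0,0,0]

```text
clock: 8.78
eef_pos: [0.6188, 0.2122, 0.0434]
tool_rot: [0.072, 0.704, -0.072, 0.703]
ft_force: [0.0, -0.2, -7.7]
grip_width: 0.0341
```

Call:
apply_moves:
  targets: [0.003,0,0,0,0,0,0,0.006,0,0,0,0,0,0,0.006,0,0,0,0,0,0]

```text
clock: 9.03
eef_pos: [0.6191, 0.2122, 0.0421]
tool_rot: [0.072, 0.703, -0.072, 0.704]
ft_force: [0.5, 0.1, -6.6]
grip_width: 0.0344
```

Call:
apply_moves:
  targets: [0.002,0,0,0,0,0,0,0.004,0,0,0,0,0,0,0.004,0,0,0,0,0,0]

```text
clock: 9.28
eef_pos: [0.6195, 0.2123, 0.0416]
tool_rot: [0.072, 0.703, -0.072, 0.704]
ft_force: [1.0, 0.3, -4.5]
grip_width: 0.0344
```

```bash
python3 -c "
from plan import *
st()"
```

```text
t 9.28 pos [0.6195 0.2123 0.0416] y-axis [2.016e-01 9.795e-01 3.000e-04] x [ 1.2e-03  1.0e-04 -1.0e+00] F [ 1.04  0.34 -4.54] M [-0.08 -0.07  0.08] grip 0.0344 j [ 0.33  0.67  0.17  1.07 -0.    2.1 ]
```

Call:
apply_moves:
  targets: [0.002,0,0,0,0,0,0,0.004,0,0,0,0,0,0,0.004,0,0,0,0,0,0]

```text
clock: 9.53
eef_pos: [0.6197, 0.2122, 0.0413]
tool_rot: [0.072, 0.703, -0.071, 0.704]
ft_force: [0.1, -1.5, 1.7]
grip_width: 0.0344
```

```bash
python3 -c "
from plan import *
st()"
```

```text
t 9.53 pos [0.6197 0.2122 0.0413] y-axis [2.015e-01 9.795e-01 6.000e-04] x [ 2.e-03  2.e-04 -1.e+00] F [ 0.05 -1.47  1.73] M [-0.37  0.14  0.27] grip 0.0344 j [ 0.33  0.67  0.17  1.07 -0.    2.1 ]
```

Call:
apply_moves:
  targets: [0.001,0,0,0,0,0,0,0.001,0,0,0,0,0,0,0.001,0,0,0,0,0,0]

```text
clock: 9.78
eef_pos: [0.6198, 0.2122, 0.0412]
tool_rot: [0.072, 0.703, -0.071, 0.704]
ft_force: [-1.6, -1.0, 5.7]
grip_width: 0.0343
```

```bash
python3 -c "
from plan import *
st()
P=bot.camera_params('top');p,d=bot.camera('top'); cv2.imwrite('pics/t7.png',cv2.resize(p[150:260,140:280,::-1],(763,600),interpolation=cv2.INTER_CUBIC))
p,d=bot.camera('scene'); cv2.imwrite('pics/s7.png',cv2.resize(p[150:300,300:460,::-1],(640,600),interpolation=cv2.INTER_CUBIC))"
```

```text
t 9.78 pos [0.6198 0.2122 0.0412] y-axis [2.016e-01 9.795e-01 7.000e-04] x [ 2.1e-03  3.0e-04 -1.0e+00] F [-1.61 -1.03  5.73] M [-0.55  0.33  0.23] grip 0.0343 j [ 0.33  0.67  0.17  1.07 -0.    2.1 ]
```

View pics/t7.png

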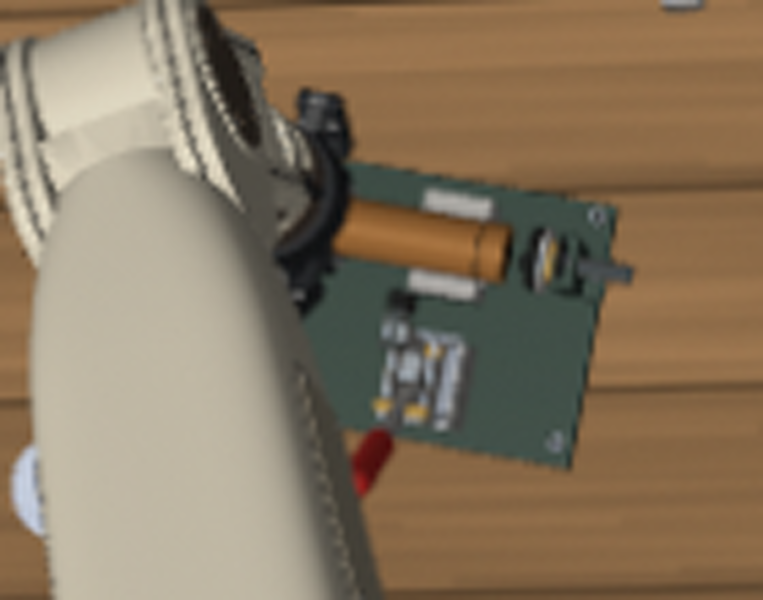

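View pics/s7.png

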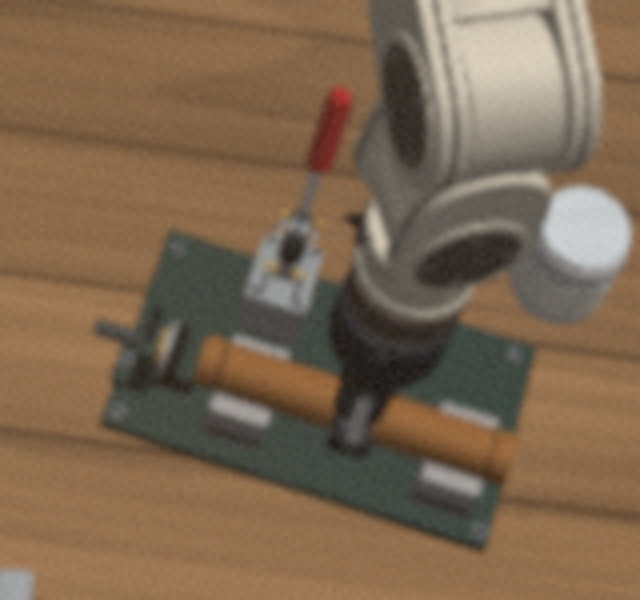

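The tube is bedded in both Vs with the gap to the stop still visible, and the V carries the weight. I'll ease the down-push slightly and start sliding toward the stop (-y tool).

Call:
apply_moves:
  targets: [-0.003,0,0,0,0,0,0,-0.003,-0.003,0,0,0,0,0,-0.003,-0.006,0,0,0,0,0,-0.003,-0.009,0,0,0,0,0,-0.003,-0.012,0,0,0,0,0,-0.003,-0.014,0,0,0,0,0]

```text
clock: 10.38
eef_pos: [0.6197, 0.211, 0.0411]
tool_rot: [0.073, 0.703, -0.07, 0.705]
ft_force: [3.1, 5.9, 0.8]
grip_width: 0.0345
```

```bash
cat > f.py <<'E'
from plan import *
st()
y=np.radians(-11.45);e=np.array([-np.sin(y),np.cos(y)]);ex=np.array([e[1],-e[0]])
o=bot.get_obs();q=(o["eef_pos"][:2]-[.6181,.2150])*1000
print("fixture x,y mm",(q@ex).round(2),(q@e).round(2),"F along y",(o["ft_force"][:2]@e).round(2),"F x",(o["ft_force"][:2]@ex).round(2))
E
python3 f.py
```

```text
t 10.38 pos [0.6197 0.211  0.0411] y-axis [0.2    0.9798 0.0044] x [ 0.0032  0.0039 -1.    ] F [3.11 5.91 0.79] M [ 0.92 -0.69  0.3 ] grip 0.0345 j [0.33 0.67 0.17 1.06 0.   2.1 ]
fixture x,y mm 2.39 -3.64 F along y 6.41 F x 1.87
```

Call:
apply_moves:
  targets: [0,-0.003,0,0,0,0,0,0,-0.006,0,0,0,0,0,0,-0.009,0,0,0,0,0,0,-0.012,0,0,0,0,0]

```text
clock: 10.72
eef_pos: [0.6192, 0.2082, 0.041]
tool_rot: [0.072, 0.702, -0.069, 0.705]
ft_force: [2.7, 4.5, 0.0]
grip_width: 0.0344
```

```bash
python3 f.py
```

```text
t 10.72 pos [0.6192 0.2082 0.041 ] y-axis [0.1996 0.9799 0.0045] x [ 0.0034  0.0039 -1.    ] F [2.71 4.53 0.01] M [ 0.9  -0.75  0.41] grip 0.0344 j [0.32 0.67 0.16 1.06 0.   2.09]
fixture x,y mm 2.45 -6.44 F along y 4.98 F x 1.75
```

Call:
apply_moves:
  targets: [0,-0.003,0,0,0,0,0,0,-0.006,0,0,0,0,0,0,-0.009,0,0,0,0,0,0,-0.012,0,0,0,0,0]

```text
clock: 11.05
eef_pos: [0.6186, 0.2053, 0.041]
tool_rot: [0.072, 0.702, -0.069, 0.705]
ft_force: [3.5, 4.9, -0.1]
grip_width: 0.0344
```

```bash
python3 f.py
```

```text
t 11.05 pos [0.6186 0.2053 0.041 ] y-axis [0.1996 0.9799 0.0046] x [ 0.0034  0.004  -1.    ] F [ 3.53  4.88 -0.09] M [ 0.94 -0.74  0.46] grip 0.0344 j [0.32 0.66 0.16 1.06 0.   2.09]
fixture x,y mm 2.46 -9.44 F along y 5.49 F x 2.49
```

Call:
apply_moves:
  targets: [0,-0.003,0.001,0,0,0,0,0,-0.006,0.001,0,0,0,0,0,-0.009,0.001,0,0,0,0]

```text
clock: 11.3
eef_pos: [0.6182, 0.2032, 0.041]
tool_rot: [0.073, 0.703, -0.069, 0.704]
ft_force: [3.2, 6.1, 0.6]
grip_width: 0.0343
```

```bash
python3 f.py
```

```text
t 11.3 pos [0.6182 0.2032 0.041 ] y-axis [0.1995 0.9799 0.0047] x [ 0.003   0.0042 -1.    ] F [3.19 6.06 0.62] M [ 1.07 -0.66  0.38] grip 0.0343 j [0.32 0.66 0.15 1.06 0.   2.09]
fixture x,y mm 2.48 -11.58 F along y 6.58 F x 1.93
```

Call:
apply_moves:
  targets: [0,-0.002,0,0,0,0,0,0,-0.004,0,0,0,0,0]

```text
clock: 11.47
eef_pos: [0.618, 0.2022, 0.041]
tool_rot: [0.073, 0.703, -0.069, 0.704]
ft_force: [3.3, 6.1, -0.6]
grip_width: 0.0342
```

Call:
apply_moves:
  targets: [0,-0.002,0,0,0,0,0,0,-0.004,0,0,0,0,0]

```text
clock: 11.63
eef_pos: [0.6178, 0.2012, 0.041]
tool_rot: [0.073, 0.703, -0.069, 0.704]
ft_force: [2.4, 5.0, 0.7]
grip_width: 0.0345
```

```bash
python3 f.py
```

```text
t 11.63 pos [0.6178 0.2012 0.041 ] y-axis [0.1996 0.9799 0.0047] x [ 0.0029  0.0042 -1.    ] F [2.43 4.97 0.7 ] M [ 1.03 -0.69  0.38] grip 0.0345 j [0.31 0.66 0.15 1.06 0.   2.09]
fixture x,y mm 2.45 -13.59 F along y 5.36 F x 1.39
```

Call:
apply_moves:
  targets: [0,-0.002,0,0,0,0,0,0,-0.004,0,0,0,0,0]

```text
clock: 11.8
eef_pos: [0.6176, 0.2002, 0.041]
tool_rot: [0.072, 0.703, -0.069, 0.704]
ft_force: [3.3, 5.8, 0.1]
grip_width: 0.0343
```

Call:
apply_moves:
  targets: [0,-0.002,0,0,0,0,0,0,-0.004,0,0,0,0,0]

```text
clock: 11.97
eef_pos: [0.6174, 0.1992, 0.0409]
tool_rot: [0.072, 0.703, -0.069, 0.704]
ft_force: [3.0, 5.5, -0.1]
grip_width: 0.0343
```

```bash
python3 f.py
```

```text
t 11.97 pos [0.6174 0.1992 0.0409] y-axis [0.1995 0.9799 0.0047] x [ 0.003   0.0042 -1.    ] F [ 2.96  5.55 -0.07] M [ 1.01 -0.63  0.4 ] grip 0.0343 j [0.31 0.66 0.15 1.05 0.   2.08]
fixture x,y mm 2.45 -15.59 F along y 6.03 F x 1.8
```

Call:
apply_moves:
  targets: [0,-0.002,0,0,0,0,0,0,-0.004,0,0,0,0,0]

```text
clock: 12.13
eef_pos: [0.6173, 0.1988, 0.041]
tool_rot: [0.073, 0.703, -0.069, 0.704]
ft_force: [3.3, 7.2, -1.8]
grip_width: 0.0344
```

```bash
python3 f.py; python3 -c "
from plan import *
P=bot.camera_params('top');p,d=bot.camera('top'); cv2.imwrite('pics/t8.png',cv2.resize(p[180:230,210:270,::-1],(720,600),interpolation=cv2.INTER_CUBIC))"
```

```text
t 12.13 pos [0.6173 0.1988 0.041 ] y-axis [0.1993 0.9799 0.0058] x [ 0.0032  0.0053 -1.    ] F [ 3.29  7.22 -1.77] M [ 1.35 -0.75  0.34] grip 0.0344 j [0.31 0.66 0.15 1.05 0.   2.08]
fixture x,y mm 2.46 -16.07 F along y 7.73 F x 1.79
```

View pics/t8.png

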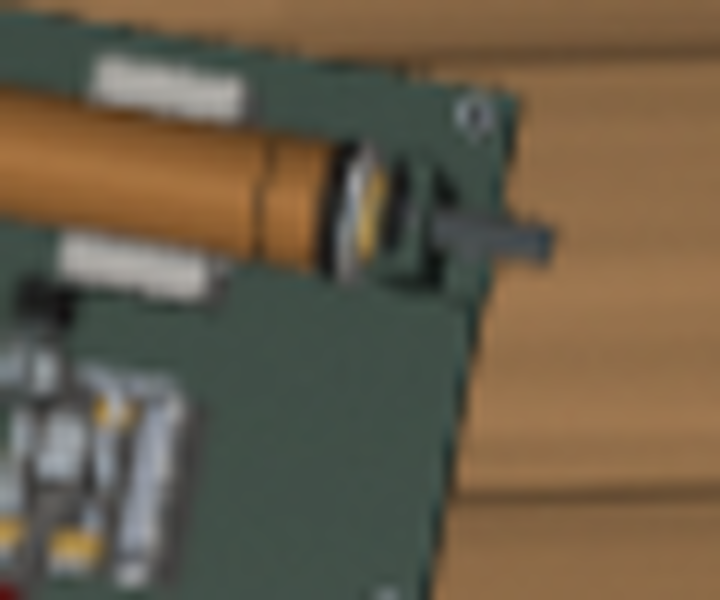

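The tube end now touches the black rubber face, and the force is rising. I'll press in small steps.

Call:
apply_moves:
  targets: [0.001,-0.002,0,0,0,0,0,0.001,-0.004,0,0,0,0,0]

```text
clock: 12.35
eef_pos: [0.6173, 0.1985, 0.041]
tool_rot: [0.073, 0.703, -0.068, 0.705]
ft_force: [3.2, 9.0, -0.3]
grip_width: 0.0343
```

```bash
python3 f.py
```

```text
t 12.35 pos [0.6173 0.1985 0.041 ] y-axis [0.1992 0.9799 0.0072] x [ 0.0036  0.0066 -1.    ] F [ 3.22  9.04 -0.34] M [ 1.66 -0.71  0.23] grip 0.0343 j [0.31 0.66 0.14 1.05 0.01 2.08]
fixture x,y mm 2.47 -16.34 F along y 9.5 F x 1.37
```

Call:
apply_moves:
  targets: [0.001,-0.003,0,0,0,0,0,0.001,-0.006,0,0,0,0,0]

```text
clock: 12.52
eef_pos: [0.6172, 0.198, 0.041]
tool_rot: [0.074, 0.702, -0.067, 0.705]
ft_force: [3.7, 11.4, -1.0]
grip_width: 0.0344
```

```bash
python3 f.py
```

```text
t 12.52 pos [0.6172 0.198  0.041 ] y-axis [0.1986 0.98   0.0091] x [ 0.0042  0.0084 -1.    ] F [ 3.69 11.41 -0.98] M [ 2.15 -0.79  0.2 ] grip 0.0344 j [0.31 0.66 0.14 1.05 0.01 2.08]
fixture x,y mm 2.47 -16.81 F along y 11.91 F x 1.35
```

Call:
apply_moves:
  targets: [0.001,-0.003,0,0,0,0,0,0.001,-0.006,0,0,0,0,0]

```text
clock: 12.68
eef_pos: [0.6171, 0.1976, 0.0409]
tool_rot: [0.074, 0.702, -0.067, 0.705]
ft_force: [4.0, 13.0, -0.6]
grip_width: 0.0339
```

```bash
python3 f.py
```

```text
t 12.68 pos [0.6171 0.1976 0.0409] y-axis [0.198  0.9801 0.011 ] x [ 0.0047  0.0103 -0.9999] F [ 3.99 13.01 -0.6 ] M [ 2.57 -0.73  0.14] grip 0.0339 j [0.31 0.65 0.14 1.05 0.01 2.08]
fixture x,y mm 2.48 -17.24 F along y 13.54 F x 1.32
```

Call:
apply_moves:
  targets: [0,-0.003,0,0,0,0,0,0,-0.004,0,0,0,0,0,0,-0.004,0,0,0,0,0]

```text
clock: 12.93
eef_pos: [0.6171, 0.1973, 0.041]
tool_rot: [0.074, 0.702, -0.066, 0.705]
ft_force: [3.5, 14.0, -0.5]
grip_width: 0.0343
```

```bash
python3 f.py
```

```text
t 12.93 pos [0.6171 0.1973 0.041 ] y-axis [0.1977 0.9802 0.0121] x [ 0.0051  0.0113 -0.9999] F [ 3.51 14.04 -0.5 ] M [ 2.7  -0.81  0.16] grip 0.0343 j [0.31 0.65 0.14 1.05 0.01 2.07]
fixture x,y mm 2.51 -17.56 F along y 14.46 F x 0.66
```

About 9 N is on the stop: 14.5 N total less about 5.7 N drag. Let go.

Call:
apply_moves:
  targets: [0,0,0,0,0,0,0.8,0,0,0,0,0,0,0.8,0,0,0,0,0,0,0.8,0,0,0,0,0,0,0.8,0,0,0,0,0,0,0.8,0,0,0,0,0,0,0.8]

```text
clock: 13.43
eef_pos: [0.6146, 0.1903, 0.0395]
tool_rot: [0.072, 0.704, -0.072, 0.703]
ft_force: [-0.2, -1.2, 0.7]
grip_width: 0.0682
```

```bash
python3 f.py; python3 snap.py w9
```

```text
t 13.43 pos [0.6146 0.1903 0.0395] y-axis [ 2.023e-01  9.793e-01 -5.000e-04] x [-7.e-04 -4.e-04 -1.e+00] F [-0.24 -1.18  0.69] M [-0.   -0.04 -0.02] grip 0.0682 j [ 0.3   0.65  0.13  1.05 -0.    2.07]
fixture x,y mm 1.49 -24.89 F along y -1.2 F x -0.01
t 13.48 pos [0.6148 0.1904 0.0397] y-axis [ 2.023e-01  9.793e-01 -3.000e-04] x [-4.e-04 -3.e-04 -1.e+00] F [ 0.02 -0.89  0.68] M [-0.01 -0.02 -0.02] grip 0.0682 j [ 0.3   0.65  0.13  1.05 -0.    2.07]
```

View pics/w9.png

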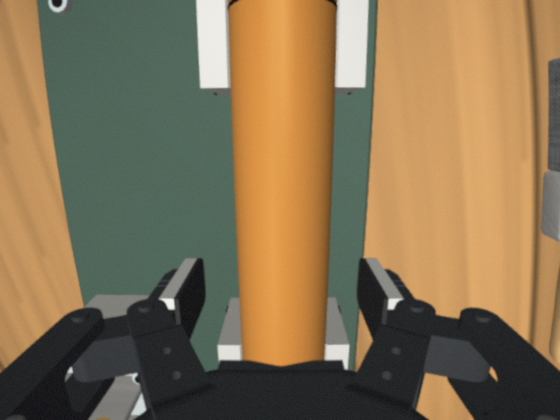

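The tube is released and sits between the open fingers. I'll move a little away from the clamp arm and lift.

Call:
apply_moves:
  targets: [-0.02,0.06,0,0,0,0,0.8,-0.1,0.1,0,0,0,0,0.8,-0.26,0.12,0,0,0,0,0.8,-0.42,0.12,0,0,0,0,0.8,-0.58,0.12,0,0,0,0,0.8,-0.74,0.12,0,0,0,0,0.8,-0.9,0.12,0,0,0,0,0.8,-0.94,0.12,0,0,0,0,0.8]

```text
clock: 14.15
eef_pos: [0.6229, 0.2208, 0.2836]
tool_rot: [0.074, 0.699, -0.07, 0.707]
ft_force: [0.9, 0.7, 1.4]
grip_width: 0.0682
```

```bash
python3 snap.py w10; python3 f.py
```

```text
t 14.2 pos [0.6232 0.2209 0.283 ] y-axis [0.2019 0.9794 0.0066] x [ 0.0122  0.0042 -0.9999] F [ 0.19 -0.5   0.32] M [-0.01 -0.01  0.01] grip 0.0686 j [ 0.34  0.57  0.63  1.62 -0.    2.11]
t 14.2 pos [0.6232 0.2209 0.283 ] y-axis [0.2019 0.9794 0.0066] x [ 0.0122  0.0042 -0.9999] F [ 0.19 -0.5   0.32] M [-0.01 -0.01  0.01] grip 0.0686 j [ 0.34  0.57  0.63  1.62 -0.    2.11]
fixture x,y mm 3.87 6.78 F along y -0.45 F x 0.28
```

View pics/w10.png

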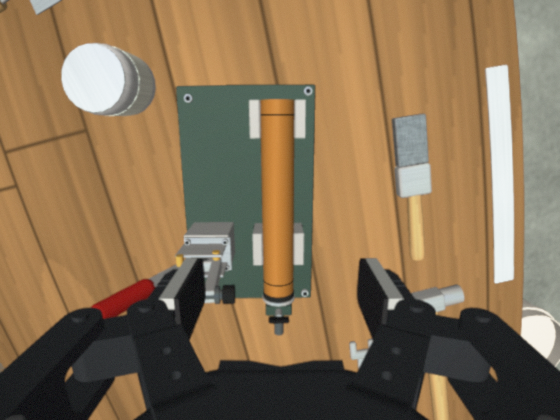

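The tube's end bears on the stop disc at (278,295), and it lies straight in both Vs. I'll check its height, then plan the handle push.

```bash
cat > hp.py <<'E'
from plan import *
y=np.radians(-11.45);e=np.array([-np.sin(y),np.cos(y)]);ex=np.array([e[1],-e[0]])
O=np.array([.6196,.2147])
def W(fx,fy,z): q=O+(fx*ex+fy*e)/1000; return [q[0],q[1],z/1000]
def go(fx,fy,z): plan(W(fx,fy,z),y)
def fix():
    o=bot.get_obs();q=(o["eef_pos"][:2]-O)*1000;F=o["ft_force"]
    print("fx,fy,z",(q@ex).round(1),(q@e).round(1),(o["eef_pos"][2]*1000).round(1),"F",(F[:2]@ex).round(1),(F[:2]@e).round(1),F[2].round(1))
E
python3 - <<'E'
from hp import *
P=bot.camera_params('wrist'); z=np.load('w10.npz'); p,d,T=z['p'],z['d'],z['T']
X=cloud(P,d,T); hsv=cv2.cvtColor(p,cv2.COLOR_RGB2HSV)
Q=(X[:,:,:2]-O)*1000; fx=Q@ex; fy=Q@e; zz=X[:,:,2]*1000
tb=(hsv[:,:,1]>100)&(zz>60)&(zz<95)&(abs(fx)<20)
for c in range(-110,111,20):
    m=tb&(abs(fy-c)<10)
    if m.sum()>20: print(c,"ztop",np.percentile(zz[m],95).round(1),"x mid",((np.percentile(fx[m],1)+np.percentile(fx[m],99))/2).round(1))
m=tb; print("fy range",np.percentile(fy[m],[.2,99.8]))
r,g,b=[p[:,:,i].astype(int) for i in range(3)]
m=(r>120)&(g<60)&(b<60)&(zz>80)
print("red",np.percentile(fx[m],[1,50,99]),np.percentile(fy[m],[1,50,99]),np.percentile(zz[m],[1,50,99]))
go(-106,-75,260)
E
```

```text
-110 ztop 77.5 x mid -1.9
-90 ztop 77.6 x mid -1.8
-70 ztop 77.3 x mid -1.7
-50 ztop 77.5 x mid -1.6
-30 ztop 77.5 x mid -1.4
-10 ztop 77.5 x mid -1.2
10 ztop 77.4 x mid -1.6
30 ztop 77.4 x mid -1.6
50 ztop 77.6 x mid -1.5
70 ztop 77.7 x mid -1.8
90 ztop 77.5 x mid -1.2
fy range [-147.7055067    93.92732307]
red [-148.07143617 -132.41446708 -117.92212735] [-76.03571679 -69.30393368 -65.90028753] [149.76018549 176.30523851 196.89999577]
shift [ 0.0852 -0.3292 -0.4332] turn [-0.0069  0.0223 -0.0132] rows 3.3
```

The tube is bedded level, with its top at 77.5 mm along its whole length. Next I'll shut the fingers and go over the clamp, on the +x side of the handle.

Call:
apply_moves:
  targets: [0,-0.1,-0.13,0,0,0,0,0,-0.2,-0.27,0,0,0,0,0.02,-0.3,-0.38,0,0,0,0,0.06,-0.33,-0.43,0,0,0,0,0.08,-0.33,-0.43,0,0,0,0,0.08,-0.33,-0.43,0,0,0,0,0.08,-0.33,-0.43,0,0,0,0]

```text
clock: 14.78
eef_pos: [0.4996, 0.1613, 0.2545]
tool_rot: [0.072, 0.703, -0.072, 0.703]
ft_force: [1.0, -0.5, -0.1]
grip_width: 0.0003
```

```bash
python3 snap.py w11; python3 -c "
from hp import *
fix();go(-106,-75,184)
p,d=bot.camera('top'); cv2.imwrite('pics/t11.png',cv2.resize(p[150:290,140:300,::-1],(686,600),interpolation=cv2.INTER_CUBIC))"
```

```text
t 14.83 pos [0.5001 0.1616 0.2547] y-axis [2.015e-01 9.795e-01 3.000e-04] x [ 6.e-04  2.e-04 -1.e+00] F [-0.18  0.09  0.52] M [-0.01  0.02 -0.04] grip -0.0001 j [0.31 0.28 0.12 1.41 0.   2.09]
fx,fy,z -106.6 -75.8 254.7 F -0.2 0.1 0.5
shift [0.2829 0.0031 0.0022] turn [-0.0062  0.001  -0.0007] rows 1.7
```

View pics/w11.png

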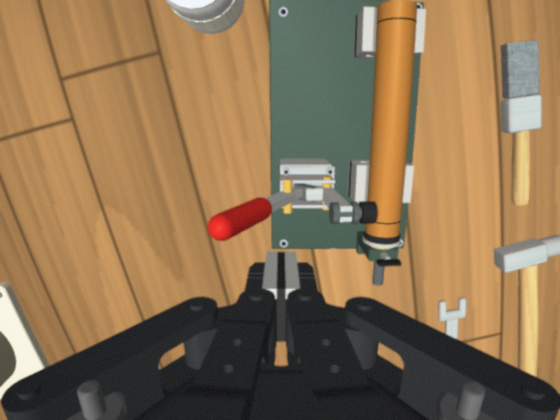

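View pics/t11.png

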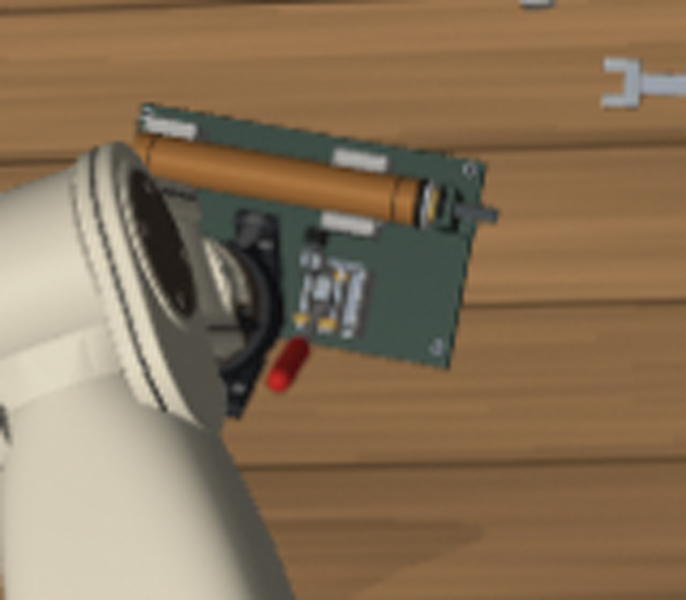

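The fingers are shut at fixture (-107,-76), above the clamp pivot with the handle at (240,218) to the left. I'll descend between the handle and the arm.

Call:
apply_moves:
  targets: [0.1,0.003,0,0,0,0,0,0.2,0.003,0,0,0,0,0,0.26,0.003,0,0,0,0,0,0.28,0.003,0,0,0,0,0,0.28,0.003,0,0,0,0,0]

```text
clock: 15.3
eef_pos: [0.499, 0.162, 0.1833]
tool_rot: [0.071, 0.704, -0.072, 0.702]
ft_force: [0.0, -0.5, 0.6]
grip_width: -0.0005
```

```bash
python3 -c "
from hp import *
fix();
for a in ((-118,-75,183),(-128,-75,178),(-140,-75,170),(-157,-75,151),(-168,-75,129),(-173,-75,110)): go(*a)
p,d=bot.camera('scene'); cv2.imwrite('pics/s12.png',cv2.resize(p[130:300,300:460,::-1],(564,600),interpolation=cv2.INTER_CUBIC))"
```

```text
fx,fy,z -107.7 -75.6 183.3 F 0.1 -0.5 0.6
shift [ 0.0012  0.0024 -0.0413] turn [-0.006  -0.0053  0.003 ] rows 0.2
shift [ 0.0213  0.0023 -0.0812] turn [-0.006  -0.0053  0.003 ] rows 0.5
shift [ 0.0534  0.0022 -0.1291] turn [-0.006  -0.0053  0.003 ] rows 0.8
shift [ 0.1296  0.0021 -0.1969] turn [-0.006  -0.0053  0.003 ] rows 1.4
shift [ 0.2177  0.0021 -0.2407] turn [-0.006  -0.0053  0.003 ] rows 1.9
shift [ 0.2938  0.0022 -0.2605] turn [-0.006  -0.0053  0.003 ] rows 2.4
```

View pics/s12.png

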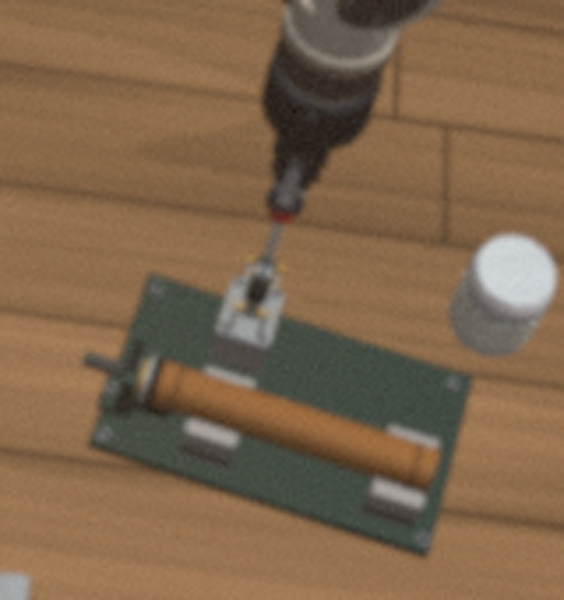

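The fingers are on the +x side of the red grip, at (283,215). I'll sweep the first part of the arc.

Call:
apply_moves:
  targets: [0,0.002,-0.02,0,0,0,0,0.002,0.002,-0.04,0,0,0,0,0.01,0.002,-0.06,0,0,0,0,0.02,0.002,-0.08,0,0,0,0,0.035,0.002,-0.105,0,0,0,0,0.055,0.002,-0.13,0,0,0,0,0.055,0.002,-0.13,0,0,0,0]

```text
clock: 15.93
eef_pos: [0.4651, 0.1689, 0.1701]
tool_rot: [0.071, 0.704, -0.072, 0.703]
ft_force: [-0.8, 1.0, 0.8]
grip_width: -0.0001
```

```bash
python3 snap.py w13; python3 -c "
from hp import *
fix()
for a in ((-157,-75,151),(-168,-75,129),(-173,-75,110)): go(*a)"
```

```text
t 15.98 pos [0.4656 0.1688 0.1703] y-axis [ 0.2009  0.9796 -0.0012] x [-2.5e-03 -7.0e-04 -1.0e+00] F [ 0.78  0.55 -0.33] M [ 0.02  0.01 -0.01] grip -0.0002 j [ 0.35  0.27 -0.12  1.18  0.    2.12]
fx,fy,z -141.8 -75.6 170.3 F 0.7 0.7 -0.3
shift [ 0.0772  0.0023 -0.0608] turn [-0.0049 -0.0045  0.0024] rows 0.6
shift [ 0.1653  0.0023 -0.1046] turn [-0.0049 -0.0045  0.0024] rows 1.2
shift [ 0.2413  0.0023 -0.1244] turn [-0.0049 -0.0045  0.0024] rows 1.6
```

View pics/w13.png

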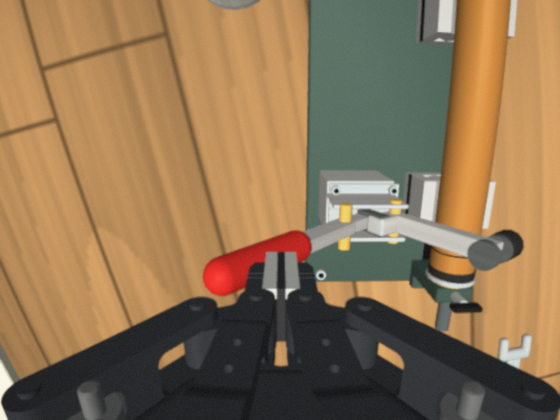

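The handle is moving down, with the red grip at (258,262) and the clamp arm swinging over toward the tube. Continue along the arc.

Call:
apply_moves:
  targets: [0.025,0.002,-0.025,0,0,0,0,0.05,0.002,-0.045,0,0,0,0,0.078,0.002,-0.062,0,0,0,0,0.105,0.002,-0.078,0,0,0,0,0.135,0.002,-0.092,0,0,0,0,0.165,0.002,-0.105,0,0,0,0,0.165,0.002,-0.105,0,0,0,0]

```text
clock: 16.57
eef_pos: [0.44, 0.1743, 0.1278]
tool_rot: [0.071, 0.705, -0.072, 0.702]
ft_force: [0.5, -0.1, 0.1]
grip_width: -0.0001
```

```bash
python3 -c "
from hp import *
fix()
for a in ((-173,-75,112),): go(*a)"
```

```text
fx,fy,z -168.0 -75.2 127.8 F 0.5 -0.0 0.1
shift [ 0.0632  0.0009 -0.0198] turn [-0.0054 -0.006   0.0039] rows 0.4
```

Call:
apply_moves:
  targets: [0.016,0,-0.006,0,0,0,0,0.032,0,-0.012,0,0,0,0,0.048,0,-0.018,0,0,0,0,0.06,0,-0.02,0,0,0,0,0.06,0,-0.02,0,0,0,0]

```text
clock: 16.98
eef_pos: [0.4365, 0.1757, 0.1141]
tool_rot: [0.072, 0.704, -0.072, 0.703]
ft_force: [0.8, 0.3, -0.3]
grip_width: -0.0001
```

```bash
python3 snap.py w14; python3 -c "
from hp import *
fix()"
```

```text
t 17.03 pos [0.4364 0.1758 0.1142] y-axis [2.016e-01 9.795e-01 1.000e-04] x [-1.3e-03  3.0e-04 -1.0e+00] F [ 0.12 -0.19 -0.7 ] M [0.   0.09 0.04] grip 0.0001 j [ 0.38  0.27 -0.28  1.02  0.    2.16]
fx,fy,z -171.8 -74.5 114.2 F 0.2 -0.2 -0.7
```

View pics/w14.png

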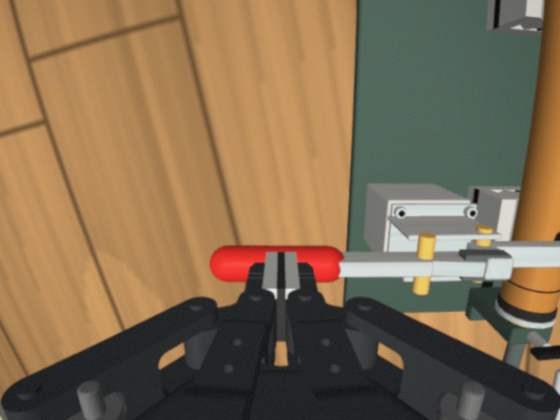

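The handle looks almost level (grip at (275,263), shank horizontal). I'll press on until it is firmly at its end.

Call:
apply_moves:
  targets: [0.006,0,0,0,0,0,0,0.012,0,0,0,0,0,0,0.012,0,0,0,0,0,0]

```text
clock: 17.28
eef_pos: [0.4368, 0.1759, 0.1129]
tool_rot: [0.072, 0.703, -0.071, 0.704]
ft_force: [-3.0, -0.6, 8.6]
grip_width: -0.0001
```

```bash
python3 -c "
from hp import *
fix()"
```

```text
fx,fy,z -171.5 -74.3 112.9 F -2.8 -1.2 8.6
```

Call:
apply_moves:
  targets: [0.004,0,0,0,0,0,0,0.004,0,0,0,0,0,0]

```text
clock: 17.45
eef_pos: [0.4368, 0.1759, 0.1128]
tool_rot: [0.072, 0.703, -0.071, 0.704]
ft_force: [-4.6, -1.3, 14.2]
grip_width: 0.0
```

```bash
python3 -c "
from hp import *
fix()"
```

```text
fx,fy,z -171.4 -74.3 112.8 F -4.3 -2.1 14.2
```

It is hard against its end: z stays put at 112.8 mm while the force rises to 14 N. Retreat straight up and look.

Call:
apply_moves:
  targets: [-0.04,0,0,0,0,0,0,-0.15,0,0,0,0,0,0,-0.3,0,0,0,0,0,0,-0.46,0,0,0,0,0,0,-0.6,0,0,0,0,0,0,-0.66,0.2,0.2,0,0,0,0,-0.66,0.3,0.3,0,0,0,0,-0.66,0.3,0.3,0,0,0,0,-0.66,0.3,0.3,0,0,0,0]

```text
clock: 18.2
eef_pos: [0.5289, 0.2366, 0.2746]
tool_rot: [0.072, 0.703, -0.071, 0.704]
ft_force: [-0.6, 0.2, 0.2]
grip_width: -0.0
```

```bash
python3 snap.py w15
python3 - <<'E'
from hp import *
P=bot.camera_params('wrist'); z=np.load('w15.npz'); p,d,T=z['p'],z['d'],z['T']
X=cloud(P,d,T); hsv=cv2.cvtColor(p,cv2.COLOR_RGB2HSV)
Q=(X[:,:,:2]-O)*1000; fx=Q@ex; fy=Q@e; zz=X[:,:,2]*1000
tb=(hsv[:,:,1]>100)&(zz>60)&(zz<95)&(abs(fx)<22)
for c in range(-110,111,20):
    m=tb&(abs(fy-c)<10)
    if m.sum()>20: print(c,"ztop",np.percentile(zz[m],95).round(1))
r,g,b=[p[:,:,i].astype(int) for i in range(3)]
m=(r>120)&(g<60)&(b<60)&(zz>60)
for a in range(-210,-130,10):
    k=m&(abs(fx-a)<5)
    if k.sum()>5: print("red x",a,"ztop",np.percentile(zz[k],95).round(1))
p,d=bot.camera('scene'); cv2.imwrite('pics/s15.png',cv2.resize(p[130:300,300:460,::-1],(564,600),interpolation=cv2.INTER_CUBIC))
E
```

```text
t 18.25 pos [0.5267 0.2352 0.2743] y-axis [ 2.008e-01  9.796e-01 -4.000e-04] x [-1.2e-03 -1.0e-04 -1.0e+00] F [-1.1  -0.52 -0.34] M [-0.03  0.11 -0.02] grip -0.0002 j [0.42 0.39 0.32 1.5  0.   2.19]
-110 ztop 77.4
-90 ztop 77.5
-70 ztop 78.0
-50 ztop 77.4
-30 ztop 77.3
-10 ztop 77.2
10 ztop 77.3
30 ztop 77.6
50 ztop 77.5
70 ztop 77.6
90 ztop 77.3
red x -210 ztop 109.7
red x -200 ztop 112.5
red x -190 ztop 113.0
red x -180 ztop 113.0
red x -170 ztop 113.3
red x -160 ztop 113.6
red x -150 ztop 113.5
```

View pics/w15.png

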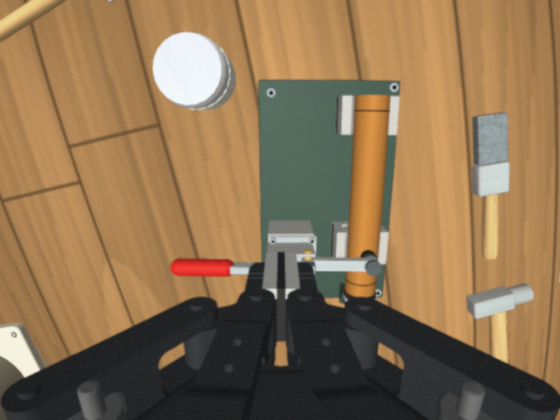

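View pics/s15.png

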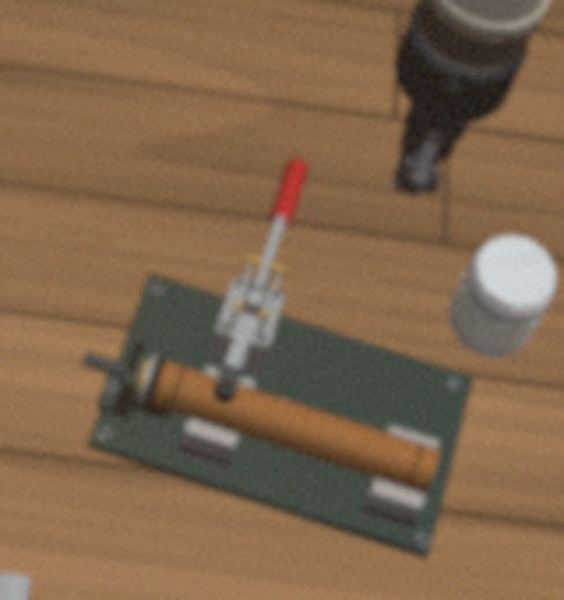

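The handle is level to slightly past level, the pad is on the tube, the tube end is on the stop, and the robot is clear. Handing in.

```bash
python3 -c "
from workcell import bot
print(bot.job_done())"
```

```text
the job is handed in; nothing more can be done
None
```

The bronze tube is clamped in the V-blocks, bearing on the stop, and I handed the job in at about 18 s of the 58 s limit.

- **Placing and pressing:** I took the middle-sized bronze tube from the rack and bedded it about 12 mm short of the stop. Then I slid it until the rubber face took about 9 N: 14.5 N measured in all, less about 5.7 N of sliding drag. I let go before touching the clamp.
- **Clamping:** I pushed the red handle down with shut fingers. At the end, its height held at 112.8 mm while the push rose from 8.6 to 14 N, which is above the 2 to 6 N you gave for moving the handle.

**Last checks:**
- The top of the tube is level at 77.2–78.0 mm along its length, so it is bedded in both Vs.
- The tube end is still at the stop disc.
- The handle reads level or slightly past, and the clamp's cap is on the tube.
- The robot is clear, and the steel tube was seen undisturbed in the rack after the lift.

**Disagreements:**
- The V axis read about 1.5–2.5 mm apart between the wrist camera and the tool position.
- Contact with the stop came about 1–1.5 mm later than the camera estimate.
- On release, the arm sprang about 7 mm toward the stop, without disturbing the tube.

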